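# Load the terrine press, lower its foot onto the tin and lock it

## Task

Put the long lidded tin lengthwise between the guide rails of the bench press and slide it fully home against the back stop. Then lower the press rod gently until its foot rests on the lid, and after that swing the clamp lever fully round to its stop to lock it, leaving the foot resting on the lid. Leave everything else on the table where it is.

Things in the scene. Friction and masses are not known exactly. Their poses are not given: they have to be found in the camera images.
- press: Grey bench press fixed to the table. Origin on the table under the rod's axis; x runs along the bed from its open end to the column, y to the left seen from the open end, z up. Column 50 mm wide at x = 74 to 108 mm, 180 mm high; from it a bracket 40 mm wide, 150 to 180 mm above the table, reaches forward to x = -22 mm and carries the rod. The tin passes under bracket and raised foot
- bed_mouth (a point): middle of the bed's open end, on the bed plate (104 mm wide, top 12 mm above the table), axes as the press; press x = -150 mm. Two guide rails run along x from here to press x = +60 mm, inner faces 64 mm apart, each 10 mm wide, tops 22 mm above the table; the tin goes between them
- back_stop (a point): point on the face of the back stop that the tin's end meets, on the bed's centre line; press x = +65 mm. The stop is a plate 84 mm wide, top 42 mm above the table
- rod (a joint): how far the press rod is lowered, m: 0 fully up (foot 136 mm above the table), 0.075 fully down; starts at 0 to 0.04. It slides vertically and stays by friction wherever it is left; about 3 N pushes it down, 11 N lifts it. The foot meets the lid of a tin on the bed at 0.060
- rod_knob (a point): middle of the black round knob on top of the press rod, 34 mm in diameter and 36 mm high (this point is 18 mm below its top); it moves with the rod; the rod's axis is vertical
- rod_foot (a point): centre of the underside of the rod's foot, a disc 44 mm in diameter and 12 mm thick, 145 mm below rod_knob
- lever (a joint): angle of the clamp lever, rad: at 0 it points along the press's -y; it swings clockwise seen from above, towards the press's -x (the open end), to its end stop at 1.25 (locked); starts at 0 to 0.4 (open). Friction holds it anywhere; about 1.2 N at the knob moves it
- lever_knob (a point): point on the axis of the upright black knob at the lever's end, 18 mm in diameter, 22 mm below its flat top and 23 mm above its foot on the lever bar; the bar's top is 195 mm and the knob's top 239 mm above the table; the axis is 85 mm from the pivot
- lever_pivot (a point): point on the lever's vertical pivot axis, at the height of lever_knob; in the press frame it is at x = 35, y = -35, z = 217 mm
- tin_center (a point): centre (half-way up) of the loose long lidded steel tin, a closed box 160 mm long (x) by 56 mm wide (y) by 64 mm high (z), about 0.5 kg. Fully home in the press its centre is 15 mm in front of the rod's axis (press x = -15 mm) and 44 mm above the table. Either end may go first
- tin_lid (a point): centre of the long tin's flat lid top, 32 mm above tin_center
- short_tin_center (a point): centre of a similar but shorter lidded steel tin, 105 x 56 x 64 mm; not needed, leave it. The two tins may change places
- jug: clear plastic jug with a handle, 84 mm across, 100 mm high; bystander, origin under its centre
- cup: white plastic cup, 72 mm across, 70 mm high; bystander, origin under its centre
- spatula: spatula lying on the table; bystander
- bowl: steel bowl, 130 mm across, 60 mm high; bystander, origin under its centre
- jar: closed glass jar, 70 mm across, 110 mm high; bystander, origin under its centre
- sponge_block: cork trivet block 110 x 70 x 35 mm; bystander, origin under its centre

How it is judged:
By the outcome, as a careful person would: the job done as asked, in the order asked, and still so for the second after the job is handed in, with the robot touching nothing.
It also fails if it takes over 72 s, if anything falls off the work surface, if the arm or the gripper's body presses on something with over 40 N, if the wrist force passes 120 N, or if a joint passes its speed limit or range.

## Robot

A 7-joint arm with a two-finger parallel gripper is mounted at the origin on the work surface. World frame = base frame: x ahead of the robot, y to its left, z up, the work surface at z = 0. Lengths are in m, angles in rad, forces in N, time in s.
With the tool pointing down it reaches from about 0.4 to 0.875 m from the base axis. Payload 19.3 kg.
Tool frame: the origin (TCP) lies between the finger pads; the fingertips stand ahead of it and the grasp point (between the pads) lies 8 mm behind it (bot.tip_extent is the x of the fingertips in the tool frame, in m); x points along the fingers, y is the direction in which the jaws open and shut, and the axes are right-handed (so a half turn about x gives the same grasp; the last joint's range is limited). The gripper opens to 85 mm and grips with 20 to 120 N. Pads are 22 mm wide; open, the fingers measure 114 mm over their backs; the gripper's body (76 mm by 85 mm) begins 54 mm behind the grasp point. The pads swing forward as they close: fully open they stand 13 mm farther back than shut.
Start: joints at [-1.245, 0.521, -0.036, 1.599, 0.021, 1.021, -0.113], TCP at [0.241, 0.577, 0.242] pointing down, gripper open.
Joint ranges: [-2.91, 2.91], [-0.3, 2.13], [-1.5, 1.42], [0.17, 2.43], [-1.26, 4.41], [0.16, 1.93], [-2.52, 2.52]. Speed limits (rad/s): [1.89, 1.89, 2.39, 2.39, 3.01, 3.01, 3.01].

## Interface

Orientations are given as [roll, pitch, yaw] about the fixed x, y, z axes, in that order (R = Rz(yaw) Ry(pitch) Rx(roll)).
In Python, from workcell import observe, grab_frame, camera_info, bot, nets gives the robot as it stands.
- The arm moves only by the tool jog_arm, never from a script. Its argument "commands" is a list of rows, each a list of 6 numbers: the shift along the tool's x, y, z in mm, then the turn, a rotation vector about the tool's x, y, z in rad. A call has 1 to 20 rows; each row shifts and turns the pose as measured when the row begins, along the tool's axes as they then stand; what a row does not reach is not made up. A row lasts 1/10 s, in which the tool goes at most 50 mm and 8.59 degrees, less where a joint would pass 70% of its speed; a pose out of reach is approached as far as the arm can. A call is refused whole if a number of a shift passes 50 or a number of a turn 0.15, either way. A call with a gripper value outside its range is refused whole. "gripper" is the closure in counts, from 0 (fully open) to 255 (shut), set as the call begins (left out, the last holds). The fingers move at their own pace and stop on an object; "newtons" is the grip in N (left out, the last holds). Time passes only in rows, so rows that do not move let the fingers close. It gives the time, the measured TCP pose, the force and the opening at its end, in the units of the state.
- observe(): the state, without advancing time (a new reading comes with each control period).
- grab_frame(name): name is "scene" or "top" or "wrist"; returns the picture (384x512x3 uint8, red, green, blue); there is no depth.
- camera_info(name): a dict with "fov_y" (degrees; the focal length in pixels is half the picture's height over the tangent of half this angle, whatever the lens; pixels are square), "cx", "cy" (the principal point, pixels), "R" (3x3) and "t" (3): a world point X has camera coordinates R X + t; the wrist camera has in their place "tool_from_camera" (4x4, takes a point from camera to tool coordinates, whose origin is the TCP and whose axes are the tool frame's). Camera axes: x right, y down, z forward; pixel columns grow to the right and rows downward; lengths in m; the calibration is good to about 2 mm. A picture is of the moment at which its call begins: read the wrist's pose just before it. camera_info takes no time and is no camera call.
- bot.job_done(): hands the job in, once; it reports no verdict.
Trained networks look in the newest picture that a camera, given by its name, has taken for a name from the list of things; names that differ only in an ending like _2 or _b are one class to them, and where a whole thing is asked for, a point or a joint stands for the part that bears it (a point fixed in the world has none). Each returns a list of dicts, best first, with "p" (0 to 1); they miss things now and then, are a little off and sometimes report something else, mostly with a low value. They report only what shows in the picture. A call takes as long as a camera call.
- nets.find_in(camera, name): "rect" ([left, top, right, bottom] in pixels, round what is visible of it).
- nets.silhouettes(camera, name): "mask" (384x512 bool, what is visible of it) and "rect" ([left, top, right, bottom] in pixels, round what is visible of it).
- nets.pinpoint(camera, name): "location" ([column, row] in pixels: a listed point, or the origin of a listed thing).
The state is a dict: "clock": time; "qpos": joint angles; "qd": joint speeds; "joint_efforts": joint torques, N m; "position": TCP position; "tool_rot": TCP orientation; "force": force on the tool from outside, world axes, zero at the start; "moment": the same for the moment, N m; "grip_width": finger opening in m.
Only numpy, scipy, OpenCV 4.12 (cv2) and the standard library are available. Lean on these libraries where they do the work, as an engineer would, in place of code of your own. Each camera call takes 0.05 s, during which the arm holds its last target.

## Working session

There is one attempt and no reset: what is moved stays moved. The work goes in short steps, Python scripts to look and compute and a tool call to move; the robot and the scene stay as the last step left them, time stands still between calls to the robot, and variables do not carry over. Pictures are saved under pics/ and viewed, and the job is handed in when it is done.

Besides the shell and the picture viewer there is one more tool, called as name([rows], argument=value, ...), one row to a line, values as JSON. jog_arm: Moves the arm, as the interface text tells. Its arguments: {"type":"object","properties":{"commands":{"type":"array","items":{"type":"array","items":{"type":"number"}}},"gripper":{"type":"number"},"newtons":{"type":"number"}},"required":["commands"]}

```bash
ls; mkdir -p pics
cat > h.py <<'E'
import numpy as np,cv2
from workcell import observe, grab_frame, camera_info, bot, nets
def save(n,f):
    im=grab_frame(n); cv2.imwrite(f,im[:,:,::-1]); return im
E
python3 - <<'E'
from h import *
for n in("scene","top"):
    save(n,f"pics/{n}0.png"); print(n,camera_info(n))
    for k in ["press","bed_mouth","back_stop","rod_knob","rod_foot","lever_knob","lever_pivot","tin_center","tin_lid","short_tin_center"]:
        r=nets.pinpoint(n,k); print(k,[(np.round(a["location"],1),round(a["p"],2)) for a in r[:2]])
print(camera_info("wrist"),bot.tip_extent)
print(observe())
E
```

```text
pics
scene {'fov_y': 49.76546150298529, 'cx': 257.40686455394024, 'cy': 188.38903466224696, 'R': array([[ 0.59325494,  0.80498649, -0.0067321 ],
       [ 0.64069473, -0.47720623, -0.60148523],
       [-0.48740008,  0.35252086, -0.79885556]]), 't': array([-0.36076524, -0.20487038,  1.60539799])}
press [(array([301.3, 215.1]), 0.86)]
bed_mouth [(array([269.3, 186.2]), 0.75)]
back_stop [(array([316.8, 218.9]), 0.82), (array([282. , 196.2]), 0.51)]
rod_knob [(array([308.2, 163.5]), 0.77)]
rod_foot [(array([304.3, 192.2]), 0.79), (array([281.4, 196. ]), 0.5)]
lever_knob [(array([285. , 194.6]), 0.64)]
lever_pivot [(array([306., 187.]), 0.68)]
tin_center [(array([199.3, 235.1]), 0.68)]
tin_lid [(array([199.8, 230.7]), 0.7)]
short_tin_center [(array([145.2, 282.3]), 0.8), (array([201.6, 227.8]), 0.64)]
top {'fov_y': 51.87998655672316, 'cx': 252.12540522734736, 'cy': 194.69132172098523, 'R': array([[ 0.00657507, -0.99985558,  0.01567123],
       [-0.99261846, -0.00842375, -0.12098607],
       [ 0.1211006 , -0.01476006, -0.9925305 ]]), 't': array([0.04472038, 0.54924159, 1.39032679])}
press [
[... 852 characters left out ...]
000e+00,
         1.00000000e+00]])} 0.011
{'clock': 1.1, 'qpos': array([-1.24517821,  0.5214327 , -0.03630183,  1.59948376,  0.02120069,
        1.021064  , -0.11279482]), 'qd': array([-0.00071102,  0.0018516 ,  0.00043037,  0.00032302, -0.00070919,
       -0.0024287 ,  0.00011035]), 'joint_efforts': array([-8.80244606e-04, -9.26843262e+01,  1.97791390e+00, -3.70233500e+01,
        1.81099802e-02,  2.34344523e-03, -3.47532716e-05]), 'position': array([0.24100074, 0.57667618, 0.2422762 ]), 'tool_rot': array([-2.25811653,  1.57079198, -2.65397074]), 'force': array([ 0.48259778, -0.35486877, -0.54727379]), 'moment': array([0.01131372, 0.01137261, 0.01054188]), 'grip_width': 0.0856613063940098}
```

Run:
```python
import cv2
for n in("scene","top"):
    im=cv2.imread(f"pics/{n}0.png"); cv2.imwrite(f"pics/{n}0b.png",cv2.resize(im[90:330,90:430] if n=="scene" else im[90:330,120:460],(800,565),interpolation=cv2.INTER_CUBIC))
```

```text
(no output)
```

View pics/scene0.png

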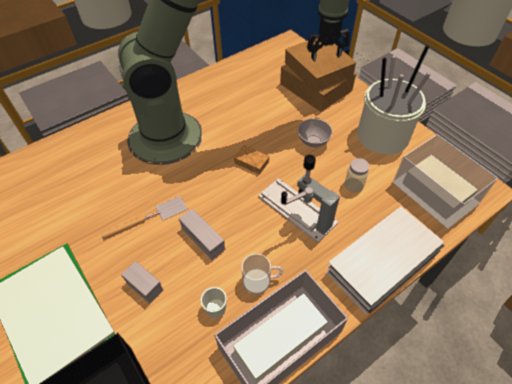

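View pics/top0.png

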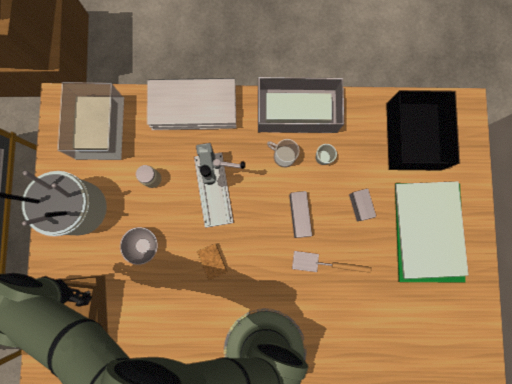

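```bash
sleep 0.1; ls pics
```

```text
scene0.png
scene0b.png
top0.png
top0b.png
```

View pics/scene0b.png

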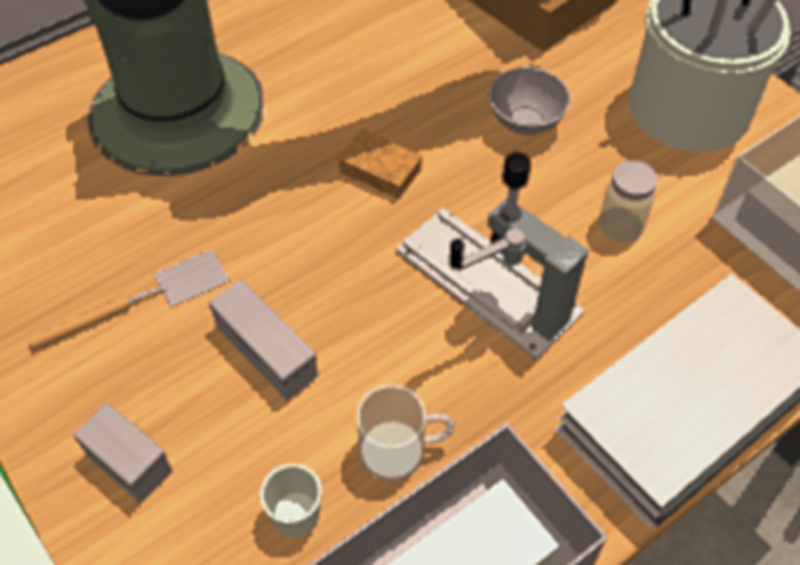

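View pics/top0b.png

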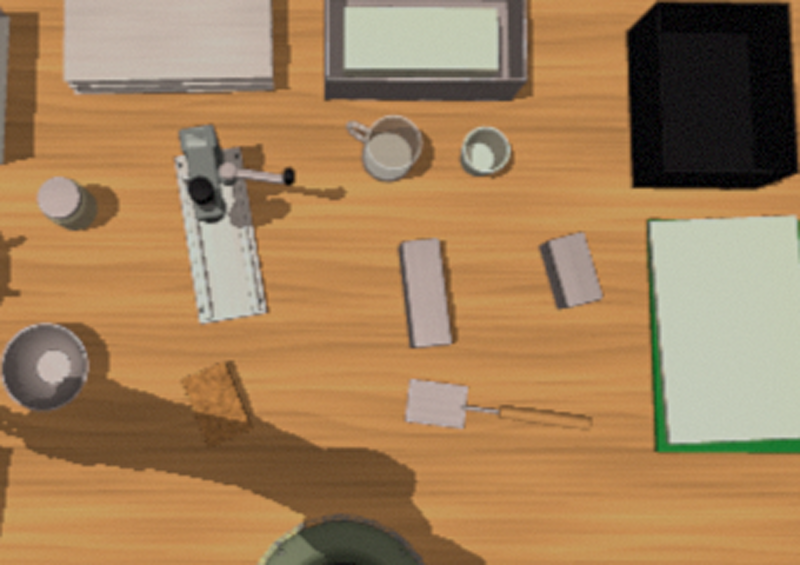

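```bash
cat >> h.py <<'E'
def proj(n,X,pose=None):
    c=camera_info(n); f=192/np.tan(np.radians(c["fov_y"])/2)
    if n=="wrist":
        from scipy.spatial.transform import Rotation as Ro
        p,r=pose; Rw=Ro.from_euler("xyz",r).as_matrix()
        T=c["tool_from_camera"]; Xt=(np.atleast_2d(X)-p)@Rw; Y=(Xt-T[:3,3])@T[:3,:3]
    else: Y=np.atleast_2d(X)@c["R"].T+c["t"]
    return Y[:,:2]/Y[:,2:]*f+[c["cx"],c["cy"]]
def backz(n,uv,z,pose=None):
    c=camera_info(n); f=192/np.tan(np.radians(c["fov_y"])/2)
    d=np.array([(uv[0]-c["cx"])/f,(uv[1]-c["cy"])/f,1])
    if n=="wrist":
        from scipy.spatial.transform import Rotation as Ro
        p,r=pose; Rw=Ro.from_euler("xyz",r).as_matrix();T=c["tool_from_camera"]
        o=Rw@T[:3,3]+p; d=Rw@T[:3,:3]@d
    else:
        o=-c["R"].T@c["t"]; d=c["R"].T@d
    return o+d*(z-o[2])/d[2]
def press(v,P):
    x,y,a=v; P=np.atleast_2d(P); c,s=np.cos(a),np.sin(a)
    return np.c_[x+c*P[:,0]-s*P[:,1],y+s*P[:,0]+c*P[:,1],P[:,2]]
E
python3 - <<'E'
from h import *
from scipy.optimize import least_squares
obs={"scene":dict(mouth=(269.3,186.2),stop=(316.8,218.9),knob=(308.2,163.5),foot=(304.3,192.2),piv=(306,187),org=(301.3,215.1)),
"top":dict(mouth=(216.2,222.1),stop=(209,164.9),knob=(204.7,170.9),foot=(211.2,178.6),piv=(215.9,160.2),org=(214.8,181.9),c1=(205.4,226.9),c2=(233.5,223))}
lk={"scene":(285,174.6),"top":(243,164.6)}
lk={"scene":(90+456*.425,90+254*.425),"top":(120+289*.425,90+176*.425)}
def pts(v):
    d,a=v[3:5]
    return dict(mouth=[-.15,0,.012],stop=[.065,0,.027],knob=[0,0,.281-d],foot=[0,0,.136-d],piv=[.035,-.035,.217],org=[0,0,0],c1=[-.15,.052,.006],c2=[-.15,-.052,.006],
     lk=[.035-.085*np.sin(a),-.035-.085*np.cos(a),.217])
def res(v,names=False):
    p=pts(v); r=[];nm=[]
    for n in obs:
        o=dict(obs[n],lk=lk[n])
        for k in o:
            e=proj(n,press(v[:3],[p[k]]))[0]-o[k]
            r+=list(e); nm.append((n,k,np.round(e,1)))
    return nm if names else np.array(r)
m=backz("top",obs["top"]["mouth"],.012); print("mouth",m)
s=least_squares(res,[m[0]+.15,m[1],0,.02,.2],loss="soft_l1")
print(s.x); [print(*q) for q in res(s.x,True)]
print("lid top",backz("top",(301.5,216.9),.064),"scene",backz("scene",(199.8,230.7),.064))
print("short",backz("top",(360.9,204.9),.032))
for u in [(400,243),(440,239),(453,345),(412,347)]:
    print(backz("top",(120+u[0]*.425,90+u[1]*.425),.064))
E
```

```text
mouth [0.45029137 0.17807946 0.012     ]
[0.59348638 0.19327953 0.16410866 0.02220925 0.28612964]
scene mouth [-0.6  0.1]
scene stop [0.5 1.4]
scene knob [ 0.2 -0.6]
scene foot [-0.1  0.9]
scene piv [ 2.6 -1.4]
scene org [ 0.  -1.8]
scene lk [-0.6 -0.3]
top mouth [2.5 1.3]
top stop [0.8 0.1]
top knob [ 1.3 -0.1]
top foot [-1.  -0.1]
top piv [0.8 0.5]
top org [-1.8  1.6]
top c1 [-0.7 -1.1]
top c2 [-0.5 -1.7]
top lk [ 0.5 -0.6]
lid top [ 0.46805529 -0.12450983  0.064     ] scene [ 0.48625974 -0.12949408  0.064     ]
short [ 0.51519135 -0.34443297  0.032     ]
[ 0.55128465 -0.08450513  0.064     ]
[ 0.5578617 -0.1447795  0.064    ]
[ 0.39946186 -0.16247598  0.064     ]
[ 0.3960987  -0.10153152  0.064     ]
```

```bash
cat >> h.py <<'E'
from scipy.spatial.transform import Rotation as Ro
def down(yaw): # tool x down, z along horizontal yaw
    c,s=np.cos(yaw),np.sin(yaw); return np.array([[0,-s,c],[0,c,s],[-1,0,0]])
def cur():
    o=observe(); return o["position"],Ro.from_euler("xyz",o["tool_rot"]).as_matrix()
def plan(p1,yaw1,n,st=None):
    p,R=st or cur(); p1=np.array(p1); R1=down(yaw1)
    w=Ro.from_matrix(R.T@R1).as_rotvec()
    print("remaining shift tool mm",np.round(R.T@(p1-p)*1000,1),"turn",np.round(w,3))
    for i in range(n):
        dl=R.T@((p1-p)/(n-i))*1000; ww=w/n
        print(np.round(np.r_[dl,0],0)[:3].tolist(),np.round(ww,3).tolist()); p=p+(p1-p)/(n-i); R=R@Ro.from_rotvec(ww).as_matrix()
    return p1,R1
E
python3 - <<'E'
from h import *
p,R=cur(); print(p,np.round(R,3)); print(observe()["clock"], "yaw z",np.arctan2(R[1,2],R[0,2]))
E
```

```text
[0.24100074 0.57667618 0.2422762 ] [[-0.     0.386  0.923]
 [-0.     0.923 -0.386]
 [-1.    -0.    -0.   ]]
1.1 yaw z -0.3958542084771812
```

Run:
```python
from h import *
plan([.455,-.125,.25],.111,18)
```

```text
remaining shift tool mm [  -7.7 -564.9  468. ] turn [-0.507 -0.     0.   ]
[-0.0, -31.0, 26.0] [-0.028, -0.0, 0.0]
[-0.0, -32.0, 25.0] [-0.028, -0.0, 0.0]
[-0.0, -33.0, 24.0] [-0.028, -0.0, 0.0]
[-0.0, -33.0, 23.0] [-0.028, -0.0, 0.0]
[-0.0, -34.0, 22.0] [-0.028, -0.0, 0.0]
[-0.0, -35.0, 21.0] [-0.028, -0.0, 0.0]
[-0.0, -35.0, 20.0] [-0.028, -0.0, 0.0]
[-0.0, -36.0, 19.0] [-0.028, -0.0, 0.0]
[-0.0, -36.0, 18.0] [-0.028, -0.0, 0.0]
[-0.0, -37.0, 17.0] [-0.028, -0.0, 0.0]
[-0.0, -37.0, 16.0] [-0.028, -0.0, 0.0]
[-0.0, -38.0, 15.0] [-0.028, -0.0, 0.0]
[-0.0, -38.0, 14.0] [-0.028, -0.0, 0.0]
[-0.0, -39.0, 13.0] [-0.028, -0.0, 0.0]
[-0.0, -39.0, 12.0] [-0.028, -0.0, 0.0]
[-0.0, -39.0, 11.0] [-0.028, -0.0, 0.0]
[-0.0, -40.0, 10.0] [-0.028, -0.0, 0.0]
[-0.0, -40.0, 9.0] [-0.028, -0.0, 0.0]
```

jog_arm([
  [0, -31, 26, -0.028, 0, 0],
  [0, -32, 25, -0.028, 0, 0],
  [0, -33, 24, -0.028, 0, 0],
  [0, -33, 23, -0.028, 0, 0],
  [0, -34, 22, -0.028, 0, 0],
  [0, -35, 21, -0.028, 0, 0],
  [0, -35, 20, -0.028, 0, 0],
  [0, -36, 19, -0.028, 0, 0],
  [0, -36, 18, -0.028, 0, 0],
  [0, -37, 17, -0.028, 0, 0],
  [0, -37, 16, -0.028, 0, 0],
  [0, -38, 15, -0.028, 0, 0],
  [0, -38, 14, -0.028, 0, 0],
  [0, -39, 13, -0.028, 0, 0],
  [0, -39, 12, -0.028, 0, 0],
  [0, -39, 11, -0.028, 0, 0],
  [0, -40, 10, -0.028, 0, 0],
  [0, -40, 9, -0.028, 0, 0],
  [0, 0, 0, 0, 0, 0],
], gripper=0)

```text
clock: 3.0
position: [0.4658, -0.1493, 0.2428]
tool_rot: [0.27, 1.562, 0.403]
force: [-0.4, 0.2, -0.3]
grip_width: 0.0855
```

```bash
cat > look.py <<'E'
from h import *
import sys
o=observe(); pose=(o["position"],o["tool_rot"]); save("wrist",sys.argv[1]); print(o["clock"],pose,o["force"].round(1))
for k in sys.argv[2:]:
    k,z=k.split("="); 
    for r in nets.pinpoint("wrist",k)[:2]: print(k,np.round(r["location"],1),round(r["p"],2),backz("wrist",r["location"],float(z),pose).round(4))
E
python3 look.py pics/w1.png tin_lid=.064 tin_center=.032
python3 - <<'E'
from h import *
p,R=cur()
pose=(p,observe()["tool_rot"])
m=nets.silhouettes("wrist","tin_center")
for q in m[:2]:
    print(q["rect"],q["p"],q["mask"].sum())
E
```

```text
3.0 (array([ 0.46578728, -0.14932691,  0.24278355]), array([0.27045264, 1.5616543 , 0.40332915])) [-0.4  0.2 -0.3]
tin_lid [277.2 188.7] 0.93 [ 0.4803 -0.1211  0.064 ]
tin_center [275.8 175.9] 0.95 [ 0.4742 -0.1213  0.032 ]
[250.1, 107.7, 306.0, 254.7] 0.58 7281
```

View pics/w1.png

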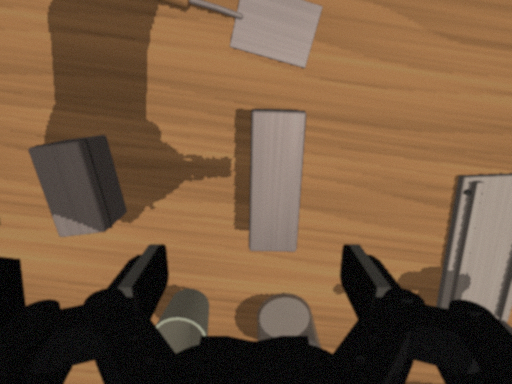

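Run:
```python
from h import *
im=cv2.imread("pics/w1.png"); cv2.imwrite("pics/w1b.png",cv2.resize(im[90:270,210:350],None,fx=4,fy=3.3,interpolation=cv2.INTER_CUBIC))
o=observe(); pose=(o["position"],o["tool_rot"]); 
for u in [(252,109),(305,110),(297,251),(249,250)]: print(backz("wrist",u,.064,pose),backz("wrist",u,.0,pose))
```

```text
[ 0.39969869 -0.1536148   0.064     ] [ 0.401922   -0.15348953  0.        ]
[ 0.39329938 -0.10050209  0.064     ] [ 0.39420078 -0.08940537  0.        ]
[ 0.55134438 -0.07957092  0.064     ] [ 0.58489297 -0.06415048  0.        ]
[ 0.55769643 -0.13549252  0.064     ] [ 0.59255717 -0.13162374  0.        ]
```

View pics/w1b.png

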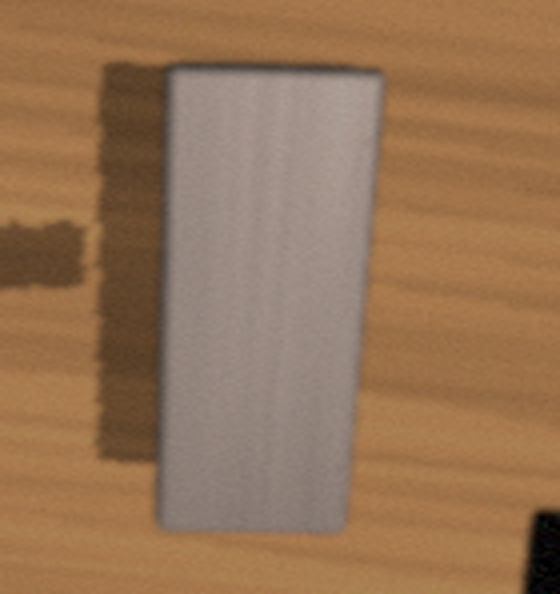

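Run:
```python
from h import *
st=plan([.4765,-.119,.15],.12,4); plan([.4765,-.119,.032],.12,4,st)
```

```text
remaining shift tool mm [92.9 22.3 14.1] turn [ 0.018  0.008 -0.005]
[23.0, 6.0, 4.0] [0.004, 0.002, -0.001]
[23.0, 6.0, 4.0] [0.004, 0.002, -0.001]
[23.0, 6.0, 4.0] [0.004, 0.002, -0.001]
[23.0, 6.0, 4.0] [0.004, 0.002, -0.001]
remaining shift tool mm [118.   0.   0.] turn [0. 0. 0.]
[30.0, 0.0, 0.0] [0.0, 0.0, 0.0]
[30.0, 0.0, 0.0] [0.0, 0.0, 0.0]
[30.0, 0.0, 0.0] [0.0, 0.0, 0.0]
[30.0, 0.0, 0.0] [0.0, 0.0, 0.0]
```

jog_arm([
  [23, 6, 4, 0.004, 0.002, -0.001],
  [23, 6, 4, 0.004, 0.002, -0.001],
  [23, 6, 4, 0.004, 0.002, -0.001],
  [23, 6, 4, 0.004, 0.002, -0.001],
  [0, 0, 0, 0, 0, 0],
  [0, 0, 0, 0, 0, 0],
])

```text
clock: 3.8
position: [0.4789, -0.109, 0.1504]
tool_rot: [0.57, 1.566, 0.701]
force: [0.8, 0.1, 0.9]
grip_width: 0.0855
```

```bash
python3 look.py pics/w2.png tin_lid=.064;python3 - <<'E'
from h import *
plan([.4765,-.119,.032],.12,5)
E
```

```text
3.8 (array([ 0.47886448, -0.10899506,  0.15035381]), array([0.56968676, 1.56649695, 0.70063809])) [0.8 0.1 0.9]
tin_lid [233.8 198.9] 0.93 [ 0.4785 -0.1243  0.064 ]
tin_lid [504.6 308.7] 0.7 [0.5487 0.1232 0.064 ]
remaining shift tool mm [118.7  -9.5  -4.4] turn [ 0.01   0.005 -0.002]
[24.0, -2.0, -1.0] [0.002, 0.001, -0.0]
[24.0, -2.0, -1.0] [0.002, 0.001, -0.0]
[24.0, -2.0, -1.0] [0.002, 0.001, -0.0]
[24.0, -2.0, -1.0] [0.002, 0.001, -0.0]
[24.0, -2.0, -1.0] [0.002, 0.001, -0.0]
```

View pics/w2.png

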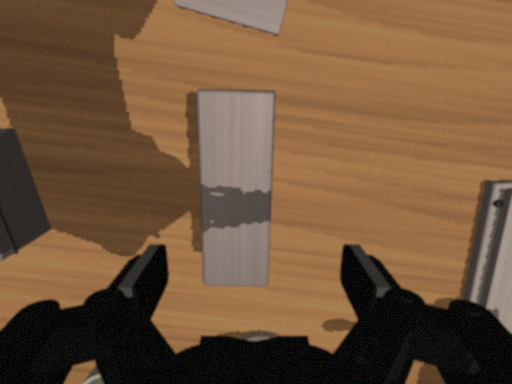

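jog_arm([
  [0, -13, -3, 0.01, 0.005, -0.002],
  [20, 0, 0, 0, 0, 0],
  [24, 0, 0, 0, 0, 0],
  [24, 0, 0, 0, 0, 0],
  [24, 0, 0, 0, 0, 0],
  [20, 0, 0, 0, 0, 0],
  [4, 0, 0, 0, 0, 0],
])

```text
clock: 4.6
position: [0.4816, -0.1319, 0.0382]
tool_rot: [-0.458, 1.559, -0.346]
force: [0.2, 0.8, 0.1]
grip_width: 0.0852
```

```bash
python3 look.py pics/w3.png ;python3 - <<'E'
from h import *
plan([.4775,-.1225,.032],.12,1)
E
```

```text
4.6 (array([ 0.4816248 , -0.13191836,  0.03824345]), array([-0.45788403,  1.55853813, -0.34559903])) [0.2 0.8 0.1]
remaining shift tool mm [ 6.5 10.  -3.3] turn [-0.008  0.011  0.006]
[7.0, 10.0, -3.0] [-0.008, 0.011, 0.006]
```

View pics/w3.png

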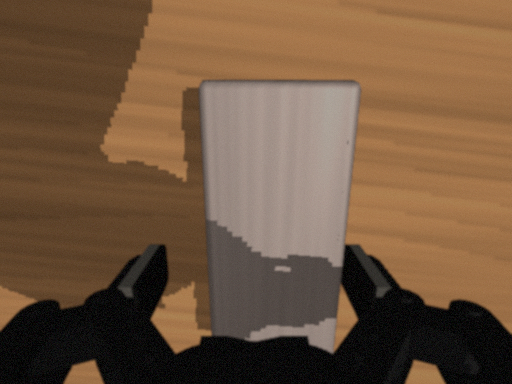

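jog_arm([
  [2, 9, -3, -0.008, 0.011, 0.006],
  [3, 0, 0, 0, 0, 0],
  [0, 0, 0, 0, 0, 0],
])

```text
clock: 4.95
position: [0.4787, -0.124, 0.0359]
tool_rot: [-0.118, 1.568, 0.001]
force: [0.4, 0.0, -0.6]
grip_width: 0.0857
```

```bash
python3 look.py pics/w4.png ;python3 - <<'E'
from h import *
plan([.4775,-.1225,.032],.12,1)
E
```

```text
4.95 (array([ 0.47870278, -0.12395032,  0.0359427 ]), array([-1.18408655e-01,  1.56836105e+00,  1.20713041e-03])) [ 0.4  0.  -0.6]
remaining shift tool mm [ 4.1  1.5 -1.1] turn [-0.     0.003  0.   ]
[4.0, 1.0, -1.0] [-0.0, 0.003, 0.0]
```

View pics/w4.png

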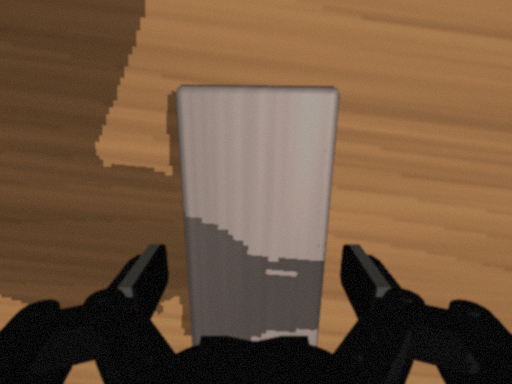

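jog_arm([
  [3, 1, 0, 0, 0.003, 0],
  [0, 0, 0, 0, 0, 0],
  [0, 0, 0, 0, 0, 0],
  [0, 0, 0, 0, 0, 0],
  [0, 0, 0, 0, 0, 0],
  [0, 0, 0, 0, 0, 0],
  [0, 0, 0, 0, 0, 0],
  [0, 0, 0, 0, 0, 0],
], gripper=255, newtons=60)

```text
clock: 5.8
position: [0.4792, -0.1229, 0.0341]
tool_rot: [-0.762, 1.57, -0.642]
force: [0.6, 0.7, -1.7]
grip_width: 0.0555
```

jog_arm([
  [-10, 0, 0, 0, 0, 0],
  [-20, 0, 0, 0, 0, 0],
  [-25, 0, 0, 0, 0, 0],
  [-25, 0, 0, 0, 0, 0],
  [-10, 0, 0, 0, 0, 0],
  [0, 0, 0, 0, 0, 0],
])

```text
clock: 6.4
position: [0.4774, -0.1226, 0.1282]
tool_rot: [2.982, 1.568, 3.101]
force: [-0.2, 0.2, -7.3]
grip_width: 0.0552
```

Run:
```python
from h import *
v=(.5935,.1933,.164)
t=press(v,[[-.175,0,.15]])[0]; print(t)
plan(t,.164,10)
```

```text
[0.42084813 0.16472848 0.15      ]
remaining shift tool mm [-21.6 292.  -21.9] turn [-0.044 -0.003 -0.001]
[-2.0, 29.0, -2.0] [-0.004, -0.0, -0.0]
[-2.0, 29.0, -2.0] [-0.004, -0.0, -0.0]
[-2.0, 29.0, -2.0] [-0.004, -0.0, -0.0]
[-2.0, 29.0, -2.0] [-0.004, -0.0, -0.0]
[-2.0, 29.0, -2.0] [-0.004, -0.0, -0.0]
[-2.0, 29.0, -2.0] [-0.004, -0.0, -0.0]
[-2.0, 29.0, -1.0] [-0.004, -0.0, -0.0]
[-2.0, 29.0, -1.0] [-0.004, -0.0, -0.0]
[-2.0, 29.0, -1.0] [-0.004, -0.0, -0.0]
[-2.0, 29.0, -1.0] [-0.004, -0.0, -0.0]
```

jog_arm([
  [-2, 15, -2, -0.004, 0, 0],
  [-2, 29, -2, -0.004, 0, 0],
  [-2, 29, -2, -0.004, 0, 0],
  [-2, 29, -2, -0.004, 0, 0],
  [-2, 29, -2, -0.004, 0, 0],
  [-2, 29, -2, -0.004, 0, 0],
  [-2, 29, -2, -0.004, 0, 0],
  [-2, 29, -2, -0.004, 0, 0],
  [-2, 29, -2, -0.004, 0, 0],
  [-2, 25, -2, -0.004, 0, 0],
  [-2, 15, -2, -0.004, 0, 0],
  [0, 0, 0, 0, 0, 0],
  [0, 0, 0, 0, 0, 0],
])

```text
clock: 7.7
position: [0.4075, 0.168, 0.1397]
tool_rot: [-2.97, 1.554, -2.805]
force: [0.5, -0.4, -6.1]
grip_width: 0.0556
```

```bash
python3 look.py pics/w5.png bed_mouth=.012 back_stop=.027 press=0 rod_foot=.114
python3 - <<'E'
from h import *
save("scene","pics/s1.png");save("top","pics/t1.png")
plan(press((.5935,.1933,.164),[[-.175,0,.15]])[0],.164,1)
E
```

```text
7.7 (array([0.40754342, 0.16802299, 0.13969147]), array([-2.97013161,  1.55381316, -2.80469001])) [ 0.5 -0.4 -6.1]
press [299.8  84.6] 0.74 [0.3111 0.192  0.    ]
remaining shift tool mm [-9.8 -5.  11.9] turn [-0.    -0.016  0.002]
[-10.0, -5.0, 12.0] [-0.0, -0.016, 0.002]
```

View pics/w5.png

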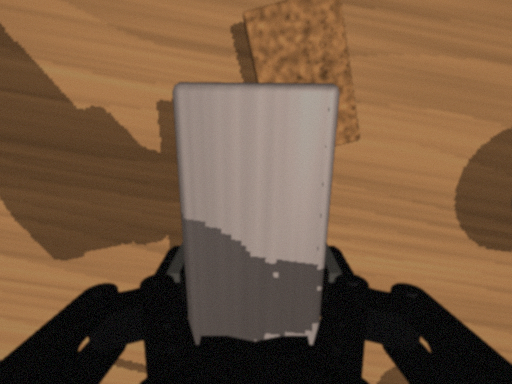

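View pics/s1.png

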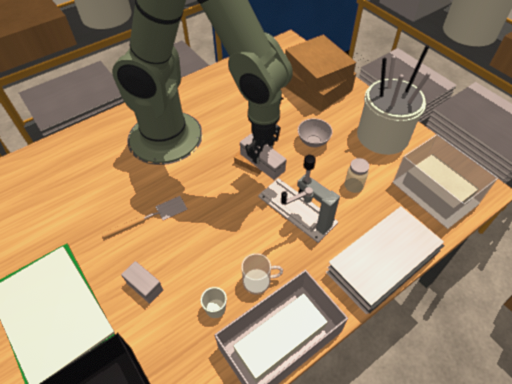

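View pics/t1.png

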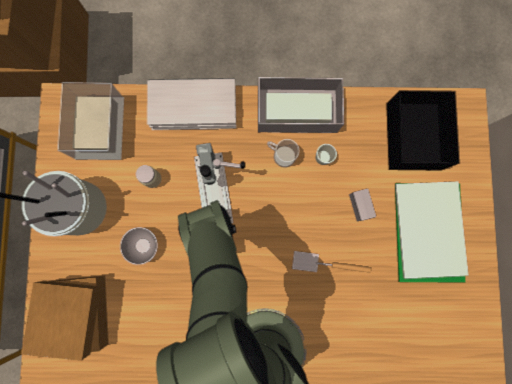

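```bash
cat > ov.py <<'E'
from h import *
import sys
v=eval(sys.argv[1]); d=float(sys.argv[2])
def seg(a,b): return [a,b]
S=[]
for y in(.032,.042,-.032,-.042): S.append(((-.15,y,.022),(.06,y,.022)))
S.append(((-.15,.052,.012),(-.15,-.052,.012)));S.append(((-.15,.052,.0),(-.15,-.052,.0)))
S+= [((-.15,.052,.012),(.1,.052,.012)),((-.15,-.052,.012),(.1,-.052,.012))]
S+= [((-.022,.02,.18),(.108,.02,.18)),((-.022,-.02,.18),(.108,-.02,.18)),((.065,-.042,.042),(.065,.042,.042)),((.108,-.025,.18),(.108,.025,.18))]
for n,f,(x0,y0,x1,y1) in(("top",sys.argv[3],(185,135,255,240)),("scene",sys.argv[4],(250,145,350,245))):
    im=cv2.imread(f)[y0:y1,x0:x1]; k=min(790/(x1-x0)/2,600/(y1-y0)); im=cv2.resize(im,None,fx=k,fy=k,interpolation=cv2.INTER_CUBIC); g=im.copy()
    for a,b in S:
        q=proj(n,press(v,[a,b])); q=((q+.5-[x0,y0])*k).astype(int)
        cv2.line(g,tuple(map(int,q[0])),tuple(map(int,q[1])),(0,0,255),1,cv2.LINE_AA)
    cv2.imwrite(f"pics/{sys.argv[5]}_{n}.png",np.hstack([im,g]))
E
python3 ov.py "(.5935,.1933,.164)" .022 pics/top0.png pics/scene0.png ov1
```

```text
(no output)
```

View pics/ov1_top.png

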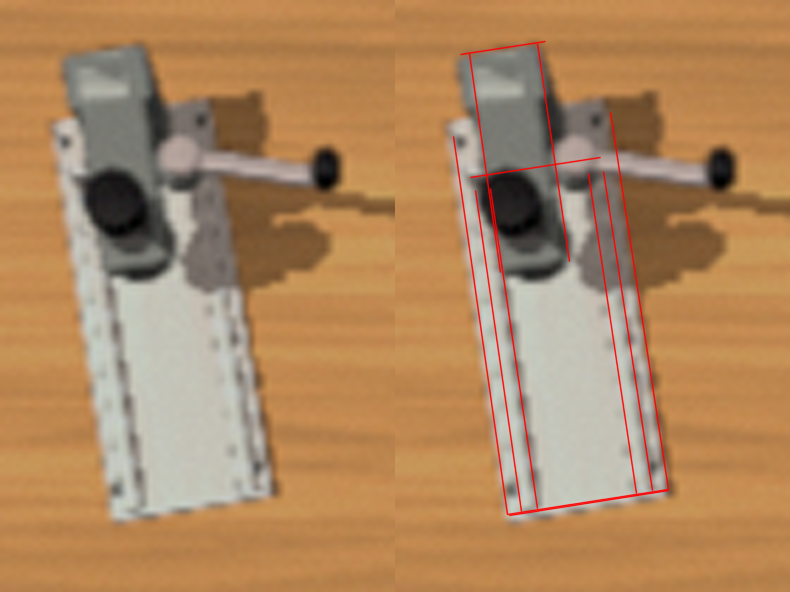

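View pics/ov1_scene.png

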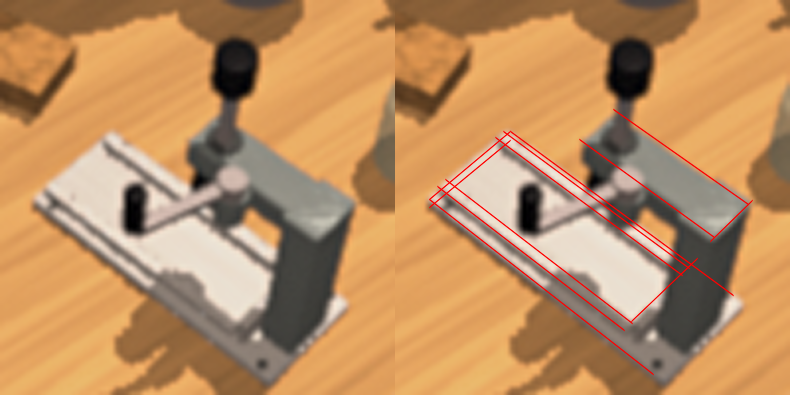

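Run:
```python
from h import *
v=(.5915,.1935,.168)
t=press(v,[[-.13,0,.12]])[0]; print(t)
plan(t,.168,3)
```

```text
[0.46333025 0.17176259 0.12      ]
remaining shift tool mm [19.5 -4.9 55.4] turn [-0.004 -0.016  0.002]
[7.0, -2.0, 18.0] [-0.001, -0.005, 0.001]
[7.0, -2.0, 18.0] [-0.001, -0.005, 0.001]
[7.0, -2.0, 18.0] [-0.001, -0.005, 0.001]
```

jog_arm([
  [7, -2, 18, -0.001, -0.005, 0.001],
  [7, -2, 18, -0.001, -0.005, 0.001],
  [7, -2, 18, -0.001, -0.005, 0.001],
  [0, 0, 0, 0, 0, 0],
  [0, 0, 0, 0, 0, 0],
])

```text
clock: 8.55
position: [0.4641, 0.1693, 0.1182]
tool_rot: [1.59, 1.57, 1.755]
force: [-0.9, -0.6, -7.1]
grip_width: 0.0555
```

```bash
python3 - <<'E'
from h import *
v=(.5915,.1935,.168)
plan(press(v,[[-.13,0,.07]])[0],.168,1)
save("scene","pics/s2.png");save("top","pics/t2.png")
E
python3 ov.py "(.5915,.1935,.168)" .022 pics/t2.png pics/s2.png ov2
```

```text
remaining shift tool mm [48.2  2.5 -0.4] turn [-0.003 -0.    -0.001]
[48.0, 3.0, -0.0] [-0.003, -0.0, -0.001]
```

View pics/ov2_scene.png

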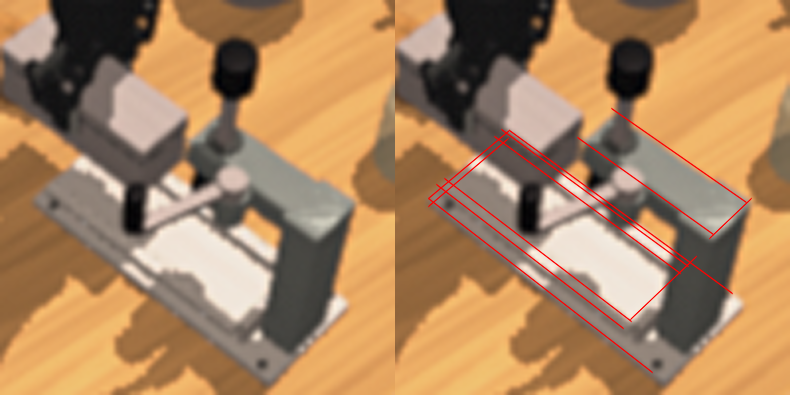

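jog_arm([
  [10, 2, 0, -0.003, 0, 0],
  [20, 0, 0, 0, 0, 0],
  [16, 0, 0, 0, 0, 0],
  [0, 0, 0, 0, 0, 0],
  [0, 0, 0, 0, 0, 0],
])

```text
clock: 9.15
position: [0.4622, 0.1727, 0.0708]
tool_rot: [1.07, 1.568, 1.24]
force: [-0.3, 0.1, -6.6]
grip_width: 0.0554
```

```bash
python3 - <<'E'
from h import *
v=(.5915,.1935,.168)
plan(press(v,[[-.13,0,.054]])[0],.168,1)
save("scene","pics/s3.png");save("top","pics/t3.png")
E
python3 ov.py "(.5915,.1935,.168)" .022 pics/t3.png pics/s3.png ov3
```

```text
remaining shift tool mm [16.8 -1.2  1. ] turn [ 0.003  0.001 -0.002]
[17.0, -1.0, 1.0] [0.003, 0.001, -0.002]
```

View pics/ov3_scene.png

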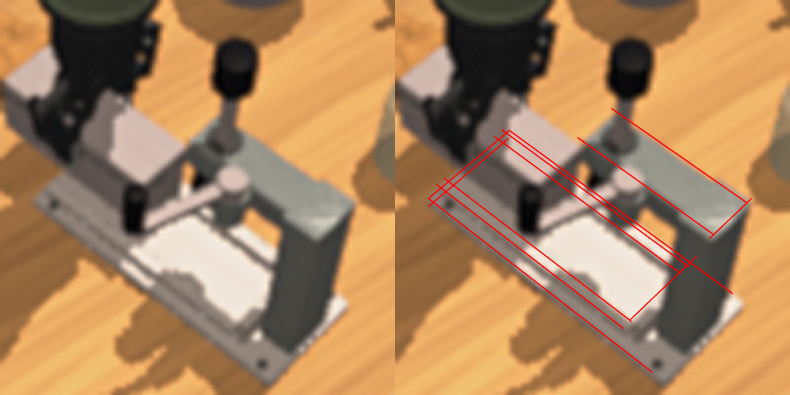

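View pics/ov3_top.png

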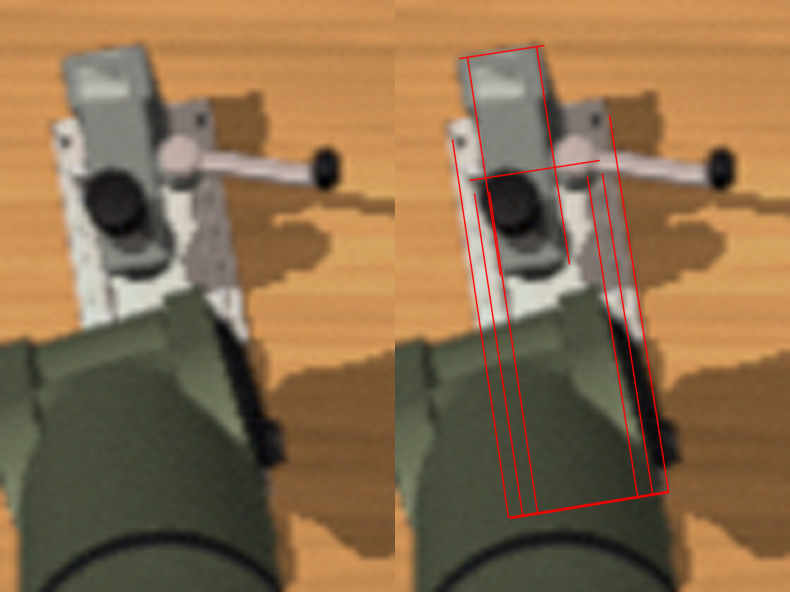

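jog_arm([
  [8, 0, 0, 0.003, 0, -0.002],
  [8, 0, 0, 0, 0, 0],
  [3, 0, 0, 0, 0, 0],
  [0, 0, 0, 0, 0, 0],
])

```text
clock: 9.65
position: [0.4631, 0.1734, 0.0518]
tool_rot: [0.226, 1.566, 0.393]
force: [0.0, -0.2, -6.0]
grip_width: 0.0556
```

Run:
```python
from h import *
v=(.5915,.1935,.168)
plan(press(v,[[-.13,0,.046]])[0],.168,1); print(observe()["force"],observe()["moment"])
```

```text
remaining shift tool mm [ 5.8 -1.7 -0.1] turn [-0.     0.004 -0.001]
[6.0, -2.0, -0.0] [-0.0, 0.004, -0.001]
[ 0.00723751 -0.17224574 -6.00564003] [0.02210738 0.04417082 0.04717849]
```

jog_arm([
  [3, -1, 0, 0, 0, 0],
  [2, 0, 0, 0, 0, 0],
  [0, 0, 0, 0, 0, 0],
])

```text
clock: 9.95
position: [0.4634, 0.1723, 0.0464]
tool_rot: [0.218, 1.566, 0.385]
force: [0.1, -0.8, -6.3]
grip_width: 0.0554
```

jog_arm([
  [1.5, 0, 0, 0, 0, 0],
  [0, 0, 0, 0, 0, 0],
])

```text
clock: 10.15
position: [0.4638, 0.1723, 0.0465]
tool_rot: [0.303, 1.565, 0.47]
force: [0.1, 0.5, -6.6]
grip_width: 0.0561
```

jog_arm([
  [2, 0, 0, 0, 0, 0],
  [0, 0, 0, 0, 0, 0],
  [0, 0, 0, 0, 0, 0],
])

```text
clock: 10.45
position: [0.4646, 0.1727, 0.0465]
tool_rot: [0.369, 1.563, 0.536]
force: [-0.3, -0.5, -7.1]
grip_width: 0.0558
```

jog_arm([
  [3, 0, 0, 0, 0.006, 0],
  [2, 0, 0, 0, 0, 0],
])

```text
clock: 10.65
position: [0.4653, 0.1729, 0.0449]
tool_rot: [1.003, 1.566, 1.168]
force: [-22.8, -5.1, 80.3]
grip_width: 0.0554
```

jog_arm([
  [-1.5, 0, 0, 0, 0, 0],
  [0, 0, 0, 0, 0, 0],
])

```text
clock: 10.85
position: [0.4655, 0.1729, 0.047]
tool_rot: [0.95, 1.565, 1.115]
force: [-0.4, -0.7, -7.2]
grip_width: 0.0554
```

jog_arm([
  [0, 0, 8, 0, 0.006, 0],
  [0, 0, 10, 0, 0, 0],
  [0, 0, 10, 0, 0, 0],
  [0, 0, 8, 0, 0, 0],
  [0, 0, 0, 0, 0, 0],
])

```text
clock: 11.35
position: [0.5047, 0.1794, 0.0455]
tool_rot: [2.297, 1.565, 2.462]
force: [1.6, 0.7, -3.6]
grip_width: 0.0556
```

```bash
python3 - <<'E'
from h import *
v=(.5915,.1935,.168)
plan(press(v,[[-.088,0,.046]])[0],.168,1); print(observe()["force"],observe()["moment"])
save("scene","pics/s4.png");save("top","pics/t4.png")
E
python3 ov.py "(.5915,.1935,.168)" .022 pics/t4.png pics/s4.png ov4
```

```text
remaining shift tool mm [-0.5 -0.6 -0.1] turn [-0.003 -0.004 -0.004]
[-1.0, -1.0, -0.0] [-0.003, -0.004, -0.004]
[ 1.56496342  0.74529677 -3.57534297] [ 0.0890702  -0.68627029  0.08505599]
```

View pics/ov4_scene.png

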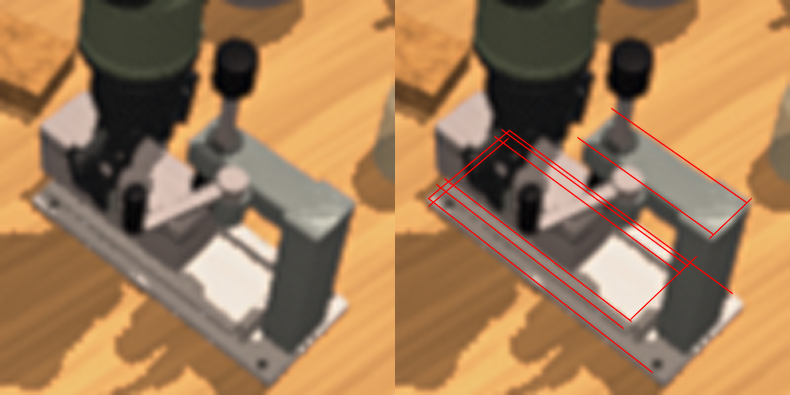

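jog_arm([
  [0, 0, 0, 0, 0, 0],
  [0, 0, 0, 0, 0, 0],
  [0, 0, 0, 0, 0, 0],
  [0, 0, 0, 0, 0, 0],
  [0, 0, 0, 0, 0, 0],
  [-10, 0, -1, 0, 0, 0],
  [-25, 0, -3, 0, 0, 0],
  [-25, 0, -3, 0, 0, 0],
], gripper=0)

```text
clock: 12.25
position: [0.4948, 0.1771, 0.1066]
tool_rot: [2.799, 1.561, 2.964]
force: [1.4, -0.3, 1.2]
grip_width: 0.085
```

jog_arm([
  [-8, 0, -20, 0, 0, 0],
  [0, 0, -35, 0, 0, 0],
  [0, 0, -35, 0, 0, 0],
  [0, 0, -20, 0, 0, 0],
  [0, 0, 0, 0, 0, 0],
  [0, 0, 0, 0, 0, 0],
], gripper=255, newtons=20)

```text
clock: 12.85
position: [0.3843, 0.1589, 0.1224]
tool_rot: [1.603, 1.564, 1.768]
force: [0.1, -0.8, 0.3]
grip_width: 0.0002
```

```bash
python3 look.py pics/w6.png tin_lid=.076 tin_center=.044
python3 - <<'E'
from h import *
v=(.5915,.1935,.168)
save("scene","pics/s5.png");save("top","pics/t5.png")
plan(press(v,[[-.205,0,.1]])[0],.168,1)
E
python3 ov.py "(.5915,.1935,.168)" .022 pics/t5.png pics/s5.png ov5
```

```text
12.85 (array([0.38425594, 0.15889744, 0.12239463]), array([1.60297044, 1.56391522, 1.76763239])) [ 0.1 -0.8  0.3]
remaining shift tool mm [21.7 -0.4  4.9] turn [-0.004 -0.001 -0.006]
[22.0, -0.0, 5.0] [-0.004, -0.001, -0.006]
```

View pics/ov5_scene.png

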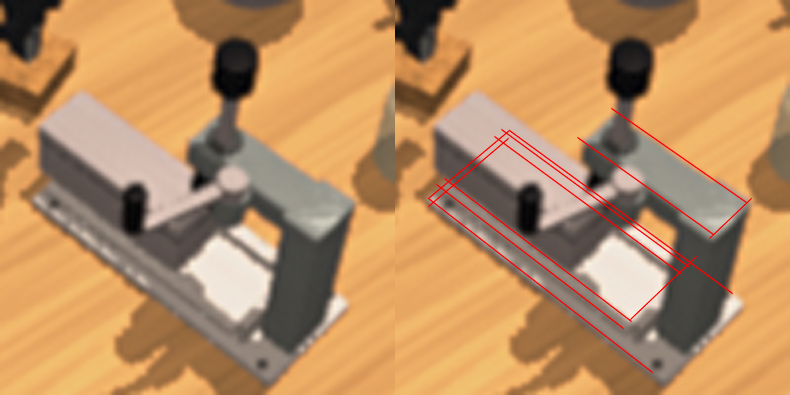

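View pics/w6.png

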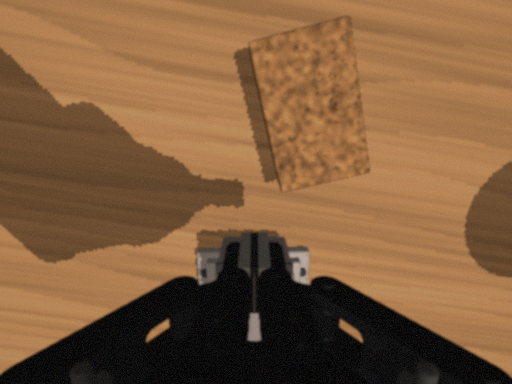

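Run:
```python
from h import *
o=observe();pose=(o["position"],o["tool_rot"])
print(backz("wrist",(280,190),.035,pose),backz("wrist",(370,170),.035,pose))
v=(.5915,.1935,.168)
plan(press(v,[[-.193,0,.055]])[0],.168,3)
```

```text
[0.37137261 0.17769019 0.035     ] [0.34481932 0.24187173 0.035     ]
remaining shift tool mm [66.6 -0.6 17. ] turn [-0.004 -0.001 -0.006]
[22.0, -0.0, 6.0] [-0.001, -0.0, -0.002]
[22.0, -0.0, 6.0] [-0.001, -0.0, -0.002]
[22.0, -0.0, 6.0] [-0.001, -0.0, -0.002]
```

jog_arm([
  [20, 0, 6, -0.002, 0, -0.003],
  [22, 0, 5, -0.002, 0, -0.003],
  [18, 0, 0, 0, 0, 0],
  [5, 0, 0, 0, 0, 0],
  [0, 0, 0, 0, 0, 0],
])

```text
clock: 13.6
position: [0.398, 0.1611, 0.0544]
tool_rot: [0.966, 1.57, 1.133]
force: [0.3, -0.1, -0.2]
grip_width: 0.0002
```

Run:
```python
from h import *
v=(.5915,.1935,.168)
plan(press(v,[[-.106,0,.055]])[0],.168,1)
```

```text
remaining shift tool mm [-0.6 -0.3 90.2] turn [-0.001  0.    -0.001]
[-1.0, -0.0, 90.0] [-0.001, 0.0, -0.001]
```

jog_arm([
  [0, 0, 6, 0, 0, 0],
  [0, 0, 8, 0, 0, 0],
  [0, 0, 8, 0, 0, 0],
  [0, 0, 8, 0, 0, 0],
  [0, 0, 8, 0, 0, 0],
  [0, 0, 8, 0, 0, 0],
  [0, 0, 8, 0, 0, 0],
  [0, 0, 8, 0, 0, 0],
  [0, 0, 8, 0, 0, 0],
  [0, 0, 4, 0, 0, 0],
])

```text
clock: 14.6
position: [0.4769, 0.1743, 0.0566]
tool_rot: [2.314, 1.57, 2.481]
force: [-10.5, -1.7, 8.6]
grip_width: 0.0
```

```bash
python3 - <<'E'
from h import *
v=(.5915,.1935,.168)
plan(press(v,[[-.106,0,.055]])[0],.168,1)
save("scene","pics/s6.png");save("top","pics/t6.png")
E
python3 ov.py "(.5915,.1935,.168)" .022 pics/t6.png pics/s6.png ov6
```

```text
remaining shift tool mm [ 1.5 -0.2 10.2] turn [-0.001 -0.001 -0.001]
[2.0, -0.0, 10.0] [-0.001, -0.001, -0.001]
```

View pics/ov6_scene.png

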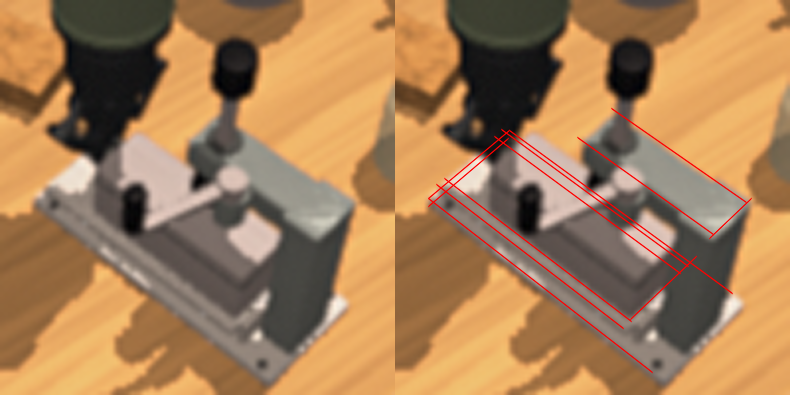

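jog_arm([
  [0, 0, 3, 0, 0, 0],
  [0, 0, 3, 0, 0, 0],
])

```text
clock: 14.9
position: [0.4818, 0.1751, 0.0566]
tool_rot: [2.854, 1.569, 3.022]
force: [-7.6, -1.8, 5.9]
grip_width: -0.0002
```

jog_arm([
  [0, 0, 2.5, 0, 0, 0],
])

```text
clock: 15.0
position: [0.4835, 0.1754, 0.0566]
tool_rot: [3.01, 1.567, -3.106]
force: [-9.6, -1.4, 7.1]
grip_width: 0.0002
```

jog_arm([
  [0, 0, 2, 0, 0, 0],
])

```text
clock: 15.1
position: [0.4848, 0.1756, 0.0566]
tool_rot: [3.066, 1.566, -3.05]
force: [-7.6, -1.7, 6.7]
grip_width: 0.0005
```

jog_arm([
  [0, 0, 2, 0, 0, 0],
])

```text
clock: 15.2
position: [0.4859, 0.1758, 0.0566]
tool_rot: [3.102, 1.564, -3.014]
force: [-8.8, -1.1, 6.9]
grip_width: 0.0001
```

jog_arm([
  [0, 0, 2, 0, 0, 0],
])

```text
clock: 15.3
position: [0.487, 0.176, 0.0567]
tool_rot: [3.119, 1.562, -2.996]
force: [-8.6, -1.2, 5.7]
grip_width: -0.0002
```

jog_arm([
  [0, 0, 2, 0, 0, 0],
])

```text
clock: 15.4
position: [0.4882, 0.1762, 0.0567]
tool_rot: [3.131, 1.561, -2.984]
force: [-9.3, -0.4, 5.8]
grip_width: 0.0002
```

jog_arm([
  [0, 0, 2, 0, 0.008, 0],
])

```text
clock: 15.5
position: [0.4883, 0.1761, 0.0566]
tool_rot: [-3.133, 1.549, -2.965]
force: [-19.7, -3.5, 16.4]
grip_width: -0.0004
```

jog_arm([
  [0, 0, 2, 0, 0, 0],
])

```text
clock: 15.6
position: [0.4882, 0.1761, 0.0565]
tool_rot: [-3.125, 1.545, -2.957]
force: [-17.2, -2.4, 16.0]
grip_width: 0.0002
```

```bash
python3 - <<'E'
from h import *
v=(.5915,.1935,.168)
plan(press(v,[[-.106,0,.055]])[0],.168,1)
save("scene","pics/s7.png");save("top","pics/t7.png")
E
python3 ov.py "(.5915,.1935,.168)" .022 pics/t7.png pics/s7.png ov7
```

```text
remaining shift tool mm [ 1.6 -0.1 -1.2] turn [ 0.001 -0.026  0.   ]
[2.0, -0.0, -1.0] [0.001, -0.026, 0.0]
```

View pics/ov7_scene.png

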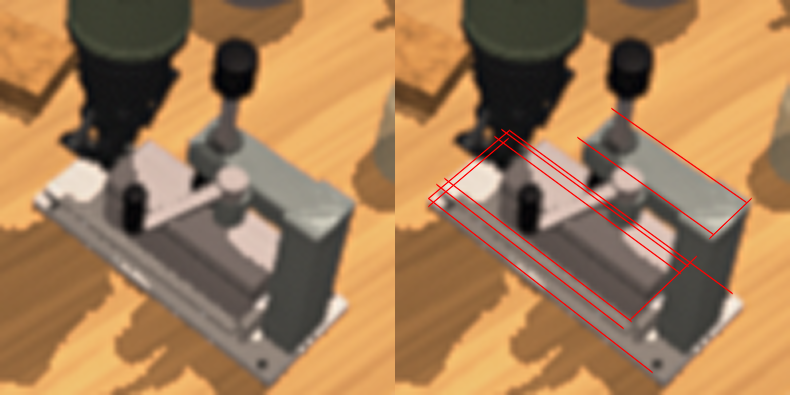

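jog_arm([
  [0, 0, 0, 0, -0.026, 0],
  [0, 0, 1.5, 0, 0, 0],
])

```text
clock: 15.9
position: [0.4885, 0.1762, 0.0565]
tool_rot: [-2.783, 1.569, -2.614]
force: [-14.0, -2.2, 10.2]
grip_width: -0.0003
```

jog_arm([
  [0, 0, 2.5, 0, 0, 0],
])

```text
clock: 16.0
position: [0.4885, 0.1761, 0.0564]
tool_rot: [-3.005, 1.564, -2.835]
force: [-24.6, -3.6, 19.0]
grip_width: -0.0001
```

jog_arm([
  [0, 0, -10, 0, 0, 0],
  [0, 0, -25, 0, -0.005, 0],
  [-40, 0, -20, 0, 0, 0],
  [-45, 0, 0, 0, 0, 0],
  [-45, 0, 0, 0, 0, 0],
  [-45, 0, 0, 0, 0, 0],
  [-45, 0, 0, 0, 0, 0],
  [-40, 0, 0, 0, 0, 0],
  [0, 0, 0, 0, 0, 0],
  [0, 0, 0, 0, 0, 0],
])

```text
clock: 17.0
position: [0.4338, 0.1668, 0.3289]
tool_rot: [0.487, 1.567, 0.656]
force: [0.1, -0.6, -0.1]
grip_width: 0.0
```

```bash
python3 look.py pics/w7.png rod_knob=.259 tin_lid=.076 lever_knob=.217 bed_mouth=.012
python3 - <<'E'
from h import *
save("scene","pics/s8.png");save("top","pics/t8.png")
for n,k in (("scene","rod_knob"),("scene","lever_knob"),("scene","tin_lid"),("top","rod_knob"),("top","lever_knob")):
    print(n,k,[(r["location"],r["p"]) for r in nets.pinpoint(n,k)[:1]])
E
python3 ov.py "(.5915,.1935,.168)" .022 pics/t8.png pics/s8.png ov8
```

```text
17.0 (array([0.43382871, 0.16682532, 0.32887972]), array([0.48685804, 1.56741057, 0.65568713])) [ 0.1 -0.6 -0.1]
lever_knob [378.9 271.4] 0.64 [0.491  0.2961 0.217 ]
lever_knob [139.5 351.3] 0.48 [0.6239 0.0796 0.217 ]
bed_mouth [257.2 157.5] 0.57 [0.4415 0.1737 0.012 ]
scene rod_knob [([312.1, 164.2], 0.71)]
scene lever_knob [([255.6, 280.0], 0.74)]
scene tin_lid [([298.7, 198.2], 0.64)]
top rod_knob [([204.2, 171.4], 0.63)]
top lever_knob [([243.2, 166.4], 0.64)]
```

View pics/ov8_scene.png

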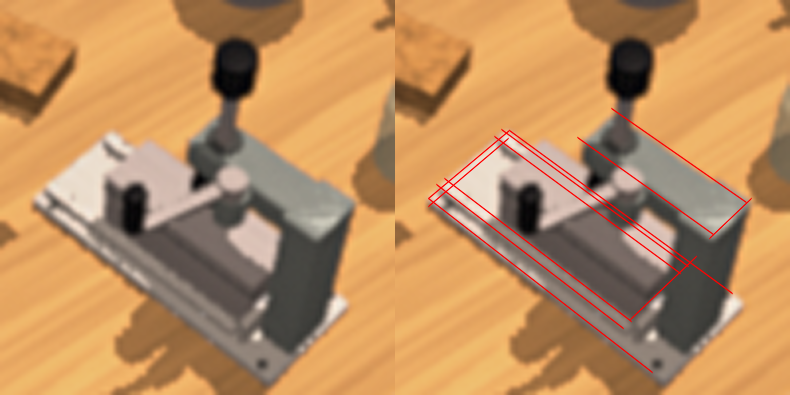

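View pics/w7.png

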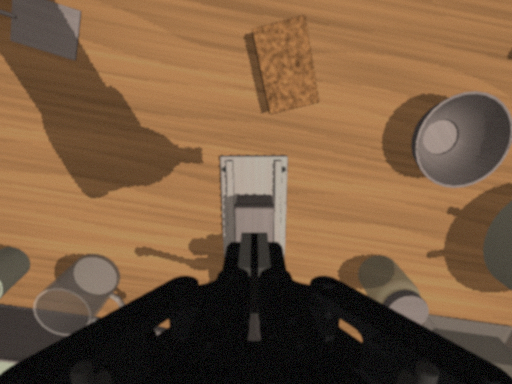

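View pics/ov8_top.png

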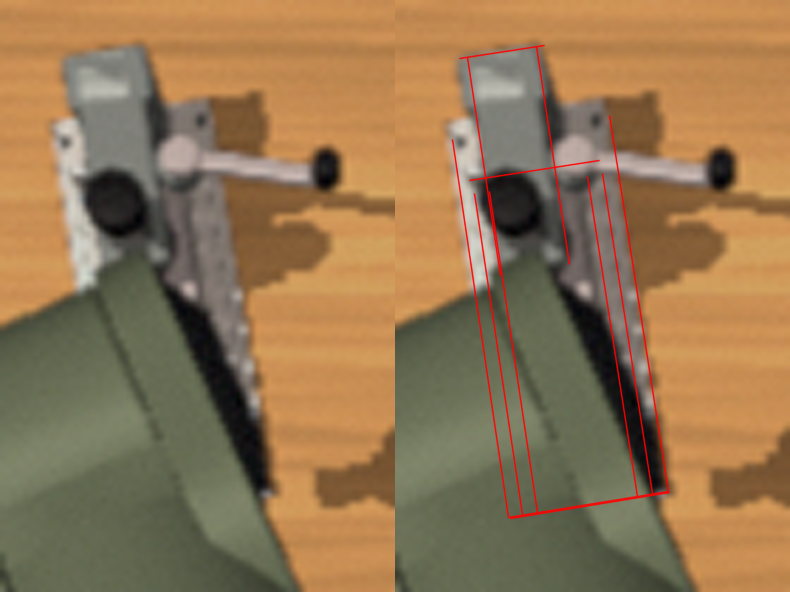

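Run:
```python
from h import *
from scipy.optimize import least_squares
o=observe();pose=(o["position"],o["tool_rot"])
a=backz("wrist",(221,156),.012,pose);b=backz("wrist",(288,156),.012,pose);print("mouth corners",a,b,(a+b)/2,np.linalg.norm(a-b), np.arctan2(-(b-a)[0],(b-a)[1]))
l=backz("wrist",(235,208),.076,pose);r=backz("wrist",(274,208),.076,pose);print("tin rear",l,r,(l+r)/2)
c,s=np.cos(.168),np.sin(.168); print("rear from mouth",((l+r)/2-(a+b)/2)[:2]@[c,s], ((l+r)/2-(a+b)/2)[:2]@[-s,c])
# knob
ks=(250+(235-.5)/3.95,145+(70)/3.95); kt=(185+116/5.64,135+203/5.64)
ks2=(250+236/3.95,145+41/3.95)
def tri(u1,u2):
    return least_squares(lambda X:np.r_[proj("scene",[X])[0]-u1,proj("top",[X])[0]-u2],[.59,.19,.25])
for k in (ks,(308.2,163.5),(312.1,164.2)):
  q=tri(k,kt);print(k,q.x,q.fun)
# lever knob top disc
q=tri((250+135/3.95,145+190/3.95),(185+325/5.64,135+167/5.64));print("lever knob",q.x,q.fun)
for t in (.27,.28,.29):print(t,proj("scene",press((.5915,.1935,.168),[[0,0,t]])),proj("top",press((.5915,.1935,.168),[[0,0,t]])))
```

```text
mouth corners [0.44753541 0.1181571  0.012     ] [0.43033455 0.21886567 0.012     ] [0.43893498 0.16851138 0.012     ] 0.10216694329433745 0.1691660117784599
tin rear [0.50333942 0.15219901 0.076     ] [0.49427184 0.20522071 0.076     ] [0.49880563 0.17870986 0.076     ]
rear from mouth 0.060733038698749874 4.387092421731562e-05
(309.36708860759495, 162.72151898734177) [0.59364225 0.19550408 0.25792659] [-0.32414752  0.04861718 -0.28540416 -0.20415907]
(308.2, 163.5) [0.59300993 0.19419524 0.25522112] [ 0.26070944 -0.03895406  0.22975744  0.16409858]
(312.1, 164.2) [0.59708811 0.19934108 0.25121815] [-1.46605722  0.22151899 -1.29175014 -0.92683611]
lever knob [0.62012588 0.08359411 0.23161941] [-0.4883094   0.06141052 -0.46135661 -0.30864987]
0.27 [[308.40429988 159.84880673]] [[205.52370142 170.76986419]]
0.28 [[308.73101892 157.50910703]] [[205.18448453 170.16457098]]
0.29 [[309.06226277 155.13700427]] [[204.83951861 169.54901928]]
```

Run:
```python
from h import *
plan((.592,.194,.325),.168,5)
```

```text
remaining shift tool mm [  3.1   0.4 160.7] turn [ 0.001  0.001 -0.001]
[1.0, 0.0, 32.0] [0.0, 0.0, -0.0]
[1.0, 0.0, 32.0] [0.0, 0.0, -0.0]
[1.0, 0.0, 32.0] [0.0, 0.0, -0.0]
[1.0, 0.0, 32.0] [0.0, 0.0, -0.0]
[1.0, 0.0, 32.0] [0.0, 0.0, -0.0]
```

jog_arm([
  [0, 0, 25, 0, 0, 0],
  [0, 0, 35, 0, 0, 0],
  [0, 0, 35, 0, 0, 0],
  [0, 0, 35, 0, 0, 0],
  [0, 0, 25, 0, 0, 0],
  [0, 0, 5, 0, 0, 0],
  [0, 0, 0, 0, 0, 0],
  [0, 0, 0, 0, 0, 0],
])

```text
clock: 18.4
position: [0.5959, 0.1946, 0.3266]
tool_rot: [2.372, 1.57, 2.543]
force: [0.2, -0.2, -0.2]
grip_width: -0.0001
```

```bash
python3 - <<'E'
from h import *
plan((.592,.194,.295),.168,1)
save("scene","pics/s9.png");save("top","pics/t9.png")
E
python3 ov.py "(.5915,.1935,.168)" .022 pics/t9.png pics/s9.png ov9
```

```text
remaining shift tool mm [31.6  0.  -3.9] turn [ 0.003 -0.001 -0.001]
[32.0, 0.0, -4.0] [0.003, -0.001, -0.001]
```

View pics/ov9_scene.png

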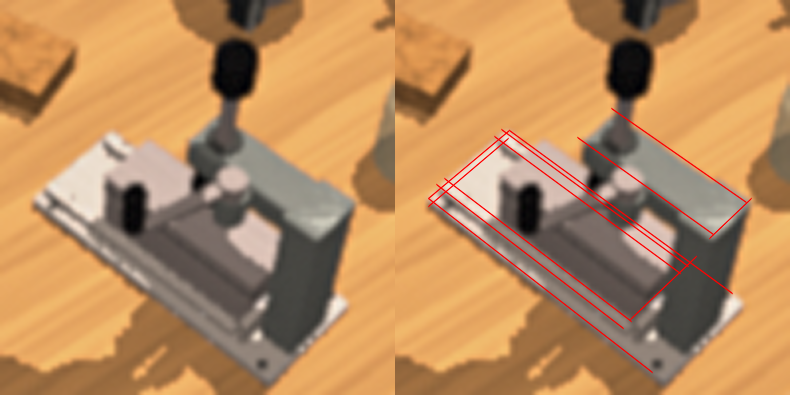

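jog_arm([
  [10, 0, -4, 0, 0, 0],
  [10, 0, 0, 0, 0, 0],
  [8, 0, 0, 0, 0, 0],
  [0, 0, 0, 0, 0, 0],
])

```text
clock: 18.9
position: [0.5897, 0.1941, 0.2972]
tool_rot: [1.593, 1.569, 1.765]
force: [-0.0, -0.0, -0.2]
grip_width: 0.0003
```

```bash
python3 - <<'E'
from h import *
plan((.592,.194,.290),.168,1)
save("scene","pics/s10.png");save("top","pics/t10.png")
E
python3 ov.py "(.5915,.1935,.168)" .022 pics/t10.png pics/s10.png ov10
```

```text
remaining shift tool mm [ 7.2 -0.5  2.2] turn [ 0.004 -0.    -0.002]
[7.0, -1.0, 2.0] [0.004, -0.0, -0.002]
```

View pics/ov10_scene.png

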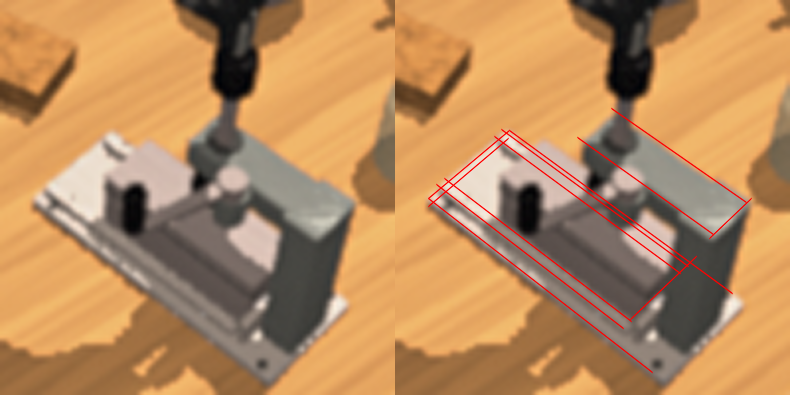

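jog_arm([
  [4, 0, 1, 0.003, 0, 0],
  [4, 0, 0, 0, 0, 0],
])

```text
clock: 19.2
position: [0.5918, 0.1945, 0.2908]
tool_rot: [0.759, 1.567, 0.927]
force: [-3.5, -0.5, 3.4]
grip_width: -0.0001
```

jog_arm([
  [3, 0, 0, 0, 0, 0],
  [3, 0, 0, 0, 0, 0],
])

```text
clock: 19.4
position: [0.5918, 0.1945, 0.2845]
tool_rot: [0.79, 1.567, 0.958]
force: [-1.2, -0.5, 4.1]
grip_width: 0.0001
```

jog_arm([
  [3, 0, 0, 0, 0, 0],
  [3, 0, 0, 0, 0, 0],
])

```text
clock: 19.6
position: [0.5918, 0.1945, 0.2781]
tool_rot: [0.782, 1.567, 0.95]
force: [-2.8, 0.4, 4.0]
grip_width: 0.0001
```

jog_arm([
  [4, 0, 0, 0, 0, 0],
  [4, 0, 0, 0, 0, 0],
  [4, 0, 0, 0, 0, 0],
  [4, 0, 0, 0, 0, 0],
  [2, 0, 0, 0, 0, 0],
])

```text
clock: 20.1
position: [0.5918, 0.1945, 0.2583]
tool_rot: [0.787, 1.567, 0.955]
force: [-1.5, -1.0, 3.7]
grip_width: 0.0
```

```bash
python3 - <<'E'
from h import *
save("scene","pics/s11.png");save("top","pics/t11.png");print(observe()["position"],observe()["force"])
E
python3 ov.py "(.5915,.1935,.168)" .022 pics/t11.png pics/s11.png ov11
```

```text
[0.59180587 0.19450948 0.25834289] [ 0.16477913  0.76404946 -0.19628028]
```

View pics/ov11_scene.png

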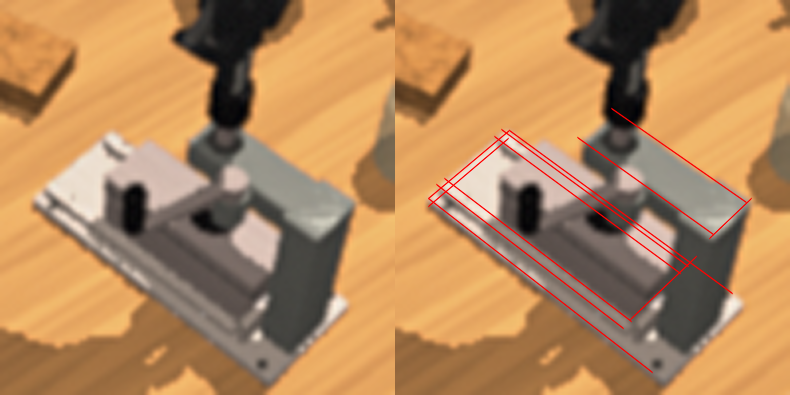

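jog_arm([
  [2, 0, 0, 0, 0, 0],
  [2, 0, 0, 0, 0, 0],
])

```text
clock: 20.4
position: [0.5919, 0.1945, 0.2544]
tool_rot: [0.754, 1.567, 0.922]
force: [-2.0, -0.1, 3.8]
grip_width: -0.0001
```

jog_arm([
  [1.5, 0, 0, 0, 0, 0],
])

```text
clock: 20.5
position: [0.592, 0.1945, 0.2529]
tool_rot: [0.757, 1.567, 0.925]
force: [-1.3, -0.8, 3.2]
grip_width: -0.0
```

jog_arm([
  [1, 0, 0, 0, 0, 0],
])

```text
clock: 20.6
position: [0.592, 0.1945, 0.2518]
tool_rot: [0.743, 1.567, 0.911]
force: [-0.7, -0.4, 3.3]
grip_width: -0.0001
```

jog_arm([
  [1, 0, 0, 0, 0, 0],
])

```text
clock: 20.7
position: [0.592, 0.1945, 0.2507]
tool_rot: [0.748, 1.567, 0.916]
force: [-0.5, 0.8, 3.4]
grip_width: 0.0001
```

jog_arm([
  [0.7, 0, 0, 0, 0, 0],
])

```text
clock: 20.8
position: [0.592, 0.1945, 0.2501]
tool_rot: [0.724, 1.567, 0.892]
force: [-6.5, -1.9, 15.7]
grip_width: -0.0001
```

jog_arm([
  [0.7, 0, 0, 0, 0, 0],
])

```text
clock: 20.9
position: [0.592, 0.1946, 0.25]
tool_rot: [0.738, 1.566, 0.905]
force: [-8.5, -2.3, 20.7]
grip_width: 0.0002
```

jog_arm([
  [0.7, 0, 0, 0, 0, 0],
])

```text
clock: 21.0
position: [0.592, 0.1945, 0.2501]
tool_rot: [0.741, 1.566, 0.909]
force: [-6.5, -2.5, 14.1]
grip_width: 0.0001
```

jog_arm([
  [-2, 0, 0, 0, 0, 0],
  [-10, 0, 0, 0, 0, 0],
  [-30, 0, 0, 0, 0, 0],
  [-30, 0, 0, 0, 0, 0],
  [0, 0, 0, 0, 0, 0],
])

```text
clock: 21.5
position: [0.5917, 0.1941, 0.3256]
tool_rot: [0.734, 1.567, 0.902]
force: [0.2, 0.3, 0.1]
grip_width: -0.0
```

Run:
```python
from h import *
o=observe();print(o["qpos"].round(2),o["force"])
v=(.592,.194,.168)
for a in(.3,): t=press(v,[[.035-.085*np.sin(a),-.035-.085*np.cos(a),.30]])[0]; print(t); plan(t,np.pi/2-a+.168,11)
```

```text
[-0.6   0.46  0.28  1.52 -0.13  1.18  1.44] [0.17561249 0.30966336 0.05719736]
[0.62117217 0.08108458 0.3       ]
remaining shift tool mm [  25.3 -116.4   10.1] turn [-1.271  0.005 -0.   ]
[2.0, -11.0, 1.0] [-0.116, 0.0, -0.0]
[2.0, -11.0, -0.0] [-0.116, 0.0, -0.0]
[2.0, -11.0, -2.0] [-0.116, 0.0, -0.0]
[2.0, -10.0, -3.0] [-0.116, 0.0, -0.0]
[2.0, -10.0, -4.0] [-0.116, 0.0, -0.0]
[2.0, -9.0, -5.0] [-0.116, 0.0, -0.0]
[2.0, -9.0, -6.0] [-0.116, 0.0, -0.0]
[2.0, -8.0, -7.0] [-0.116, 0.0, -0.0]
[2.0, -7.0, -8.0] [-0.116, 0.0, -0.0]
[2.0, -6.0, -9.0] [-0.116, 0.0, -0.0]
[2.0, -5.0, -9.0] [-0.116, 0.0, -0.0]
```

Run:
```python
from h import *
v=(.592,.194,.168)
for a in(.3,): t=press(v,[[.035-.085*np.sin(a),-.035-.085*np.cos(a),.30]])[0]; print(t); plan(t,-np.pi/2-a+.168,15)
```

```text
[0.62117217 0.08108458 0.3       ]
remaining shift tool mm [  25.3 -116.4   10.1] turn [ 1.87  -0.    -0.005]
[2.0, -8.0, 1.0] [0.125, -0.0, -0.0]
[2.0, -8.0, 2.0] [0.125, -0.0, -0.0]
[2.0, -7.0, 3.0] [0.125, -0.0, -0.0]
[2.0, -7.0, 3.0] [0.125, -0.0, -0.0]
[2.0, -6.0, 4.0] [0.125, -0.0, -0.0]
[2.0, -6.0, 5.0] [0.125, -0.0, -0.0]
[2.0, -5.0, 6.0] [0.125, -0.0, -0.0]
[2.0, -4.0, 6.0] [0.125, -0.0, -0.0]
[2.0, -4.0, 7.0] [0.125, -0.0, -0.0]
[2.0, -3.0, 7.0] [0.125, -0.0, -0.0]
[2.0, -2.0, 8.0] [0.125, -0.0, -0.0]
[2.0, -1.0, 8.0] [0.125, -0.0, -0.0]
[2.0, 0.0, 8.0] [0.125, -0.0, -0.0]
[2.0, 1.0, 8.0] [0.125, -0.0, -0.0]
[2.0, 2.0, 8.0] [0.125, -0.0, -0.0]
```

jog_arm([
  [0, -8, 1, 0.125, 0, 0],
  [0, -8, 2, 0.125, 0, 0],
  [0, -7, 3, 0.125, 0, 0],
  [0, -7, 3, 0.125, 0, 0],
  [0, -6, 4, 0.125, 0, 0],
  [0, -6, 5, 0.125, 0, 0],
  [0, -5, 6, 0.125, 0, 0],
  [0, -4, 6, 0.125, 0, 0],
  [0, -4, 7, 0.125, 0, 0],
  [0, -3, 7, 0.125, 0, 0],
  [0, -2, 8, 0.125, 0, 0],
  [0, -1, 8, 0.125, 0, 0],
  [0, 0, 8, 0.125, 0, 0],
  [0, 1, 8, 0.125, 0, 0],
  [0, 2, 8, 0.125, 0, 0],
  [0, 0, 0, 0, 0, 0],
  [0, 0, 0, 0, 0, 0],
], gripper=140)

```text
clock: 23.2
position: [0.618, 0.076, 0.326]
tool_rot: [2.637, 1.566, 0.858]
force: [-0.3, 0.9, -0.4]
grip_width: 0.0387
```

```bash
python3 look.py pics/w8.png lever_knob=.217 rod_knob=.221 lever_pivot=.217
python3 - <<'E'
from h import *
v=(.592,.194,.168)
for a in(.3,): t=press(v,[[.035-.085*np.sin(a),-.035-.085*np.cos(a),.30]])[0]; print(t); plan(t,-np.pi/2-a+.168,1)
save("scene","pics/s12.png");save("top","pics/t12.png"); print(observe()["qpos"].round(2))
E
python3 ov.py "(.5915,.1935,.168)" .022 pics/t12.png pics/s12.png ov12
```

```text
23.2 (array([0.61801349, 0.07601993, 0.32598413]), array([2.63686046, 1.56562564, 0.85770127])) [-0.3  0.9 -0.4]
lever_knob [259.  185.9] 0.66 [0.6236 0.0819 0.217 ]
rod_knob [185.5  46.3] 0.85 [0.5928 0.1974 0.221 ]
lever_pivot [250.3  82. ] 0.78 [0.6338 0.164  0.217 ]
lever_pivot [256.1 184.6] 0.54 [0.6215 0.0835 0.217 ]
[0.62117217 0.08108458 0.3       ]
remaining shift tool mm [26.2  2.  -5.4] turn [-0.078 -0.005 -0.003]
[26.0, 2.0, -5.0] [-0.078, -0.005, -0.003]
[-0.7   0.55  0.77  1.53 -0.4   1.22 -0.08]
```

View pics/ov12_scene.png

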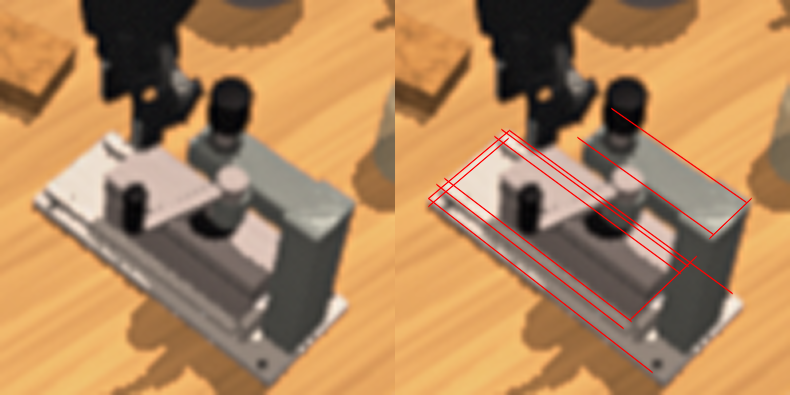

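View pics/w8.png

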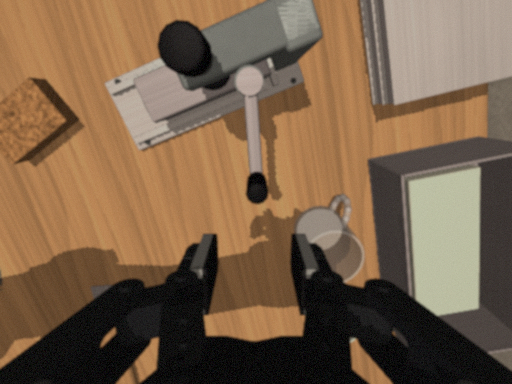

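Run:
```python
from h import *
plan((.6225,.0825,.28),-1.693,1);plan((.6225,.0825,.219),-1.693,1)
```

```text
remaining shift tool mm [46.2  2.9 -7.2] turn [-0.088 -0.005 -0.003]
[46.0, 3.0, -7.0] [-0.088, -0.005, -0.003]
remaining shift tool mm [107.2   2.7  -6.9] turn [-0.088 -0.005 -0.003]
[107.0, 3.0, -7.0] [-0.088, -0.005, -0.003]
```

jog_arm([
  [5, 3, -7, -0.088, -0.005, -0.003],
  [20, 0, 0, 0, 0, 0],
  [20, 0, 0, 0, 0, 0],
  [5, 0, 0, 0, 0, 0],
  [0, 0, 0, 0, 0, 0],
  [0, 0, 0, 0, 0, 0],
])

```text
clock: 24.1
position: [0.6231, 0.083, 0.2764]
tool_rot: [2.052, 1.569, 0.367]
force: [-0.3, -0.4, 0.4]
grip_width: 0.0386
```

```bash
python3 look.py pics/w9.png lever_knob=.217;  python3 - <<'E'
from h import *
plan((.6225,.0825,.219),-1.693,1)
E
```

```text
24.1 (array([0.62314968, 0.08301013, 0.27639516]), array([2.05223511, 1.56895085, 0.36689084])) [-0.3 -0.4  0.4]
lever_knob [251.2 218.8] 0.85 [0.6207 0.0802 0.217 ]
remaining shift tool mm [57.6 -0.8  0.7] turn [ 0.008 -0.001 -0.002]
[58.0, -1.0, 1.0] [0.008, -0.001, -0.002]
```

View pics/w9.png

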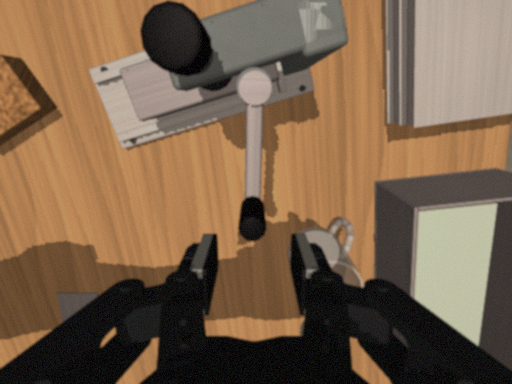

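Knob is centred at about (252,222), midway between the fingers. Descend.

jog_arm([
  [15, -1, 1, 0, 0, 0],
  [20, 0, 0, 0, 0, 0],
  [15, 0, 0, 0, 0, 0],
  [6, 0, 0, 0, 0, 0],
  [0, 0, 0, 0, 0, 0],
])

```text
clock: 24.7
position: [0.6239, 0.0823, 0.2219]
tool_rot: [1.995, 1.563, 0.31]
force: [-0.1, 0.4, 0.8]
grip_width: 0.0386
```

```bash
python3 look.py pics/w10.png;  python3 - <<'E'
from h import *
P=np.array([.6325,.1655]);R=.085
print(cur()[0])
st=None
from io import StringIO
def kp(a):
    th=-np.pi/2-a+.168; return np.array([P[0]+R*np.cos(th),P[1]+R*np.sin(th),.219]),th
for a in np.arange(.39,1.26,.1):
    p,y=kp(a); st=plan(p,y,1,st)
E
```

```text
24.7 (array([0.62387938, 0.08229807, 0.22192932]), array([1.99509988, 1.5634244 , 0.31007034])) [-0.1  0.4  0.8]
[0.62407492 0.08228174 0.22239625]
remaining shift tool mm [  3.3 -10.3   0.9] turn [ 0.108 -0.004 -0.007]
[3.0, -10.0, 1.0] [0.108, -0.004, -0.007]
remaining shift tool mm [ 0.  -8.5 -0.4] turn [0.1 0.  0. ]
[0.0, -8.0, -0.0] [0.1, 0.0, 0.0]
remaining shift tool mm [ 0.  -8.5 -0.4] turn [0.1 0.  0. ]
[0.0, -8.0, -0.0] [0.1, 0.0, 0.0]
remaining shift tool mm [ 0.  -8.5 -0.4] turn [0.1 0.  0. ]
[0.0, -8.0, -0.0] [0.1, 0.0, 0.0]
remaining shift tool mm [ 0.  -8.5 -0.4] turn [0.1 0.  0. ]
[0.0, -8.0, -0.0] [0.1, 0.0, 0.0]
remaining shift tool mm [ 0.  -8.5 -0.4] turn [0.1 0.  0. ]
[0.0, -8.0, -0.0] [0.1, 0.0, 0.0]
remaining shift tool mm [ 0.  -8.5 -0.4] turn [0.1 0.  0. ]
[0.0, -8.0, -0.0] [0.1, 0.0, 0.0]
remaining shift tool mm [ 0.  -8.5 -0.4] turn [0.1 0.  0. ]
[0.0, -8.0, -0.0] [0.1, 0.0, 0.0]
remaining shift tool mm [ 0.  -8.5 -0.4] turn [0.1 0.  0. ]
[0.0, -8.0, -0.0] [0.1, 0.0, 0.0]
```

View pics/w10.png

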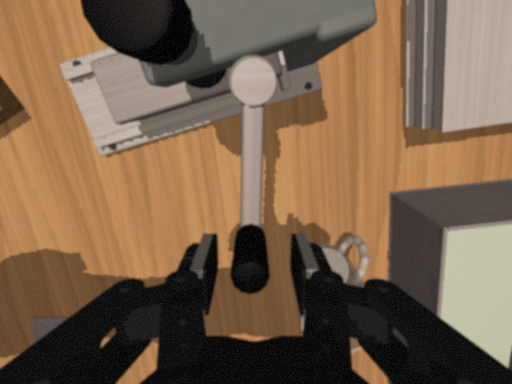

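jog_arm([
  [2, -5, 0, 0.06, 0, 0],
  [0, -8.5, -0.4, 0.1, 0, 0],
  [0, -8.5, -0.4, 0.1, 0, 0],
  [0, -8.5, -0.4, 0.1, 0, 0],
  [0, -8.5, -0.4, 0.1, 0, 0],
  [0, 0, 0, 0, 0, 0],
])

```text
clock: 25.35
position: [0.5892, 0.095, 0.225]
tool_rot: [2.425, 1.556, 0.262]
force: [0.1, 0.5, -0.1]
grip_width: 0.0385
```

```bash
python3 look.py pics/w11.png;  python3 - <<'E'
from h import *
P=np.array([.6325,.1655])
p,R=cur(); d=p[:2]-P; y=np.arctan2(R[1,2],R[0,2])
print("radius",np.hypot(*d),"a",-np.pi/2+.168-np.arctan2(d[1],d[0]),"a from yaw",-np.pi/2+.168-y)
E
```

```text
25.35 (array([0.58917338, 0.09497049, 0.22501079]), array([2.42461009, 1.55583541, 0.26159306])) [ 0.1  0.5 -0.1]
radius 0.08280016259689751 a 0.7119164848065116 a from yaw 0.7567754092447434
```

View pics/w11.png

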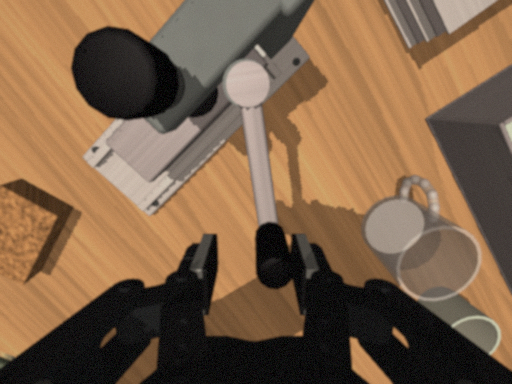

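jog_arm([
  [3, -6, 1, 0.06, 0, 0],
  [1, -8.5, 0, 0.09, 0, 0],
  [1, -8.5, 0, 0.09, 0, 0],
  [0, -8.5, 0, 0.09, 0, 0],
  [0, -4, 0, 0.05, 0, 0],
  [0, 0, 0, 0, 0, 0],
])

```text
clock: 26.0
position: [0.5663, 0.1157, 0.2229]
tool_rot: [2.725, 1.549, 0.19]
force: [0.3, -0.4, 0.3]
grip_width: 0.0384
```

```bash
python3 look.py pics/w12.png;  python3 - <<'E'
from h import *
P=np.array([.6325,.1655])
p,R=cur(); d=p[:2]-P; y=np.arctan2(R[1,2],R[0,2])
print("radius",np.hypot(*d),"a",-np.pi/2+.168-np.arctan2(d[1],d[0]),"a from yaw",-np.pi/2+.168-y)
E
```

```text
26.0 (array([0.56630784, 0.11573075, 0.22294715]), array([2.7252658 , 1.54925681, 0.19032367])) [ 0.3 -0.4  0.3]
radius 0.08278754328203446 a 1.0913441465395175 a from yaw 1.1307015160027711
```

View pics/w12.png

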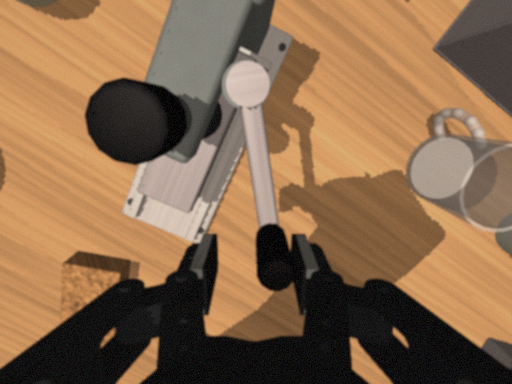

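jog_arm([
  [1, -5, 1, 0.05, 0, 0],
  [0, -6, 0, 0.06, 0, 0],
  [0, -5, 0, 0.05, 0, 0],
])

```text
clock: 26.35
position: [0.5589, 0.1266, 0.2229]
tool_rot: [2.869, 1.547, 0.18]
force: [-0.4, -1.3, -1.3]
grip_width: 0.0385
```

jog_arm([
  [0, -4, 0, 0.04, 0, 0],
])

```text
clock: 26.45
position: [0.5574, 0.1298, 0.2231]
tool_rot: [2.901, 1.547, 0.173]
force: [0.0, -1.8, -0.8]
grip_width: 0.0381
```

jog_arm([
  [0, -3, 0, 0.03, 0, 0],
])

```text
clock: 26.55
position: [0.5565, 0.1321, 0.2232]
tool_rot: [2.924, 1.547, 0.167]
force: [1.2, -1.2, -1.3]
grip_width: 0.0385
```

jog_arm([
  [0, -3, 0, 0.03, 0, 0],
])

```text
clock: 26.65
position: [0.5555, 0.1346, 0.2233]
tool_rot: [2.951, 1.547, 0.164]
force: [-1.4, -1.5, -0.4]
grip_width: 0.0385
```

jog_arm([
  [0, -2, 0, 0.03, 0, 0],
])

```text
clock: 26.75
position: [0.5553, 0.136, 0.2234]
tool_rot: [2.949, 1.546, 0.13]
force: [7.7, -8.7, -5.1]
grip_width: 0.0386
```

jog_arm([
  [0, -2, 0, 0.02, 0, 0],
])

```text
clock: 26.85
position: [0.5556, 0.1364, 0.2236]
tool_rot: [2.873, 1.544, 0.032]
force: [13.0, -14.4, -11.5]
grip_width: 0.0386
```

jog_arm([
  [0, -2, 0, 0.02, 0, 0],
])

```text
clock: 26.95
position: [0.556, 0.1364, 0.2236]
tool_rot: [2.793, 1.541, -0.07]
force: [10.2, -13.3, -12.5]
grip_width: 0.0386
```

```bash
python3 look.py pics/w13.png;  python3 - <<'E'
from h import *
P=np.array([.6325,.1655])
p,R=cur(); d=p[:2]-P; y=np.arctan2(R[1,2],R[0,2])
print("radius",np.hypot(*d),"a",-np.pi/2+.168-np.arctan2(d[1],d[0]),"a from yaw",-np.pi/2+.168-y)
E
```

```text
26.95 (array([0.55596948, 0.13635611, 0.22364064]), array([ 2.79293164,  1.5414803 , -0.07012515])) [ 10.2 -13.3 -12.5]
radius 0.0818478795404749 a 1.374798190803103 a from yaw 1.4616100146838702
```

View pics/w13.png

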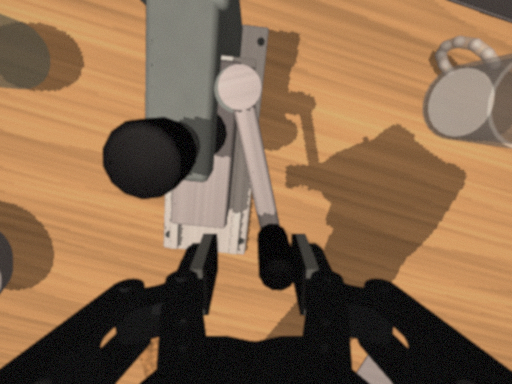

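jog_arm([
  [0, -3, 0, -0.03, 0, 0],
])

```text
clock: 27.1
position: [0.5557, 0.1364, 0.2235]
tool_rot: [2.626, 1.54, -0.211]
force: [2.0, -21.3, -7.5]
grip_width: 0.0387
```

jog_arm([
  [0, 5, 0, 0, 0, 0],
  [0, 5, 0, 0, 0, 0],
  [0, 0, 0, 0, 0, 0],
])

```text
clock: 27.4
position: [0.5591, 0.1259, 0.2237]
tool_rot: [2.616, 1.539, -0.222]
force: [0.2, 0.8, 0.4]
grip_width: 0.0383
```

```bash
python3 look.py pics/w14.png
```

```text
27.4 (array([0.55914467, 0.12585001, 0.22367802]), array([ 2.61552172,  1.5393086 , -0.22153983])) [0.2 0.8 0.4]
```

View pics/w14.png

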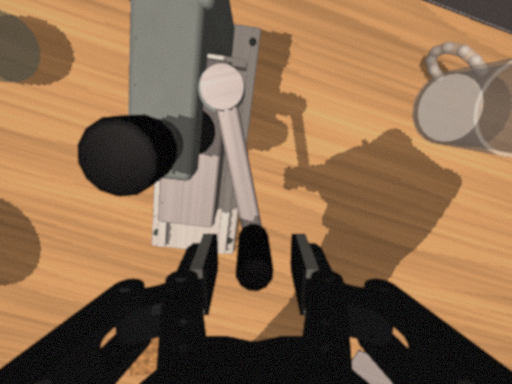

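Knob stands clear, centred between the fingers at about (254,255). Rise straight up.

jog_arm([
  [-10, 0, 0, 0, 0, 0],
  [-25, 0, 0, 0, 0, 0],
  [-30, 0, 0, 0, 0, 0],
  [-30, 0, 0, 0, 0, 0],
  [-20, 0, 30, 0, 0, 0],
  [0, 0, 40, 0, 0, 0],
  [0, 0, 40, 0, 0, 0],
  [0, 0, 0, 0, 0, 0],
  [0, 0, 0, 0, 0, 0],
])

```text
clock: 28.35
position: [0.447, 0.0953, 0.3437]
tool_rot: [2.76, 1.541, -0.074]
force: [0.5, 1.3, -0.2]
grip_width: 0.0385
```

```bash
python3 look.py pics/w15.png lever_knob=.217 lever_pivot=.217 rod_knob=.221
python3 - <<'E'
from h import *
save("scene","pics/s16.png");save("top","pics/t16.png")
P=np.array([.6325,.1655])
for n in("scene","top"):
    for k,z in (("lever_knob",.217),("rod_knob",.221)):
        for r in nets.pinpoint(n,k)[:1]: print(n,k,r["location"],r["p"],backz(n,r["location"],z))
v=(.592,.194,.168);a=1.25
for q in ([.035-.085*np.sin(a),-.035-.085*np.cos(a),.217],[0,0,.221]): print(press(v,[q]),proj("scene",press(v,[q])),proj("top",press(v,[q])))
E
python3 ov.py "(.5915,.1935,.168)" .06 pics/t16.png pics/s16.png ov16
```

```text
28.35 (array([0.44704672, 0.09531692, 0.34370634]), array([ 2.75969118,  1.54136098, -0.07355022])) [ 0.5  1.3 -0.2]
lever_knob [259.4  55.2] 0.95 [0.557  0.1244 0.217 ]
scene lever_knob [280.6, 177.1] 0.74 [0.5615366  0.11969927 0.217     ]
scene rod_knob [307.9, 171.6] 0.53 [0.59540881 0.19411497 0.221     ]
top lever_knob [230.1, 185.5] 0.59 [0.55494841 0.12100215 0.217     ]
top rod_knob [203.6, 174.6] 0.45 [0.58820062 0.20442733 0.221     ]
[[0.55731323 0.12543224 0.217     ]] [[281.24633397 175.26825976]] [[228.69959008 184.74292453]]
[[0.592 0.194 0.221]] [[307.10799455 170.89332606]] [[206.95117171 173.43726368]]
```

View pics/ov16_scene.png

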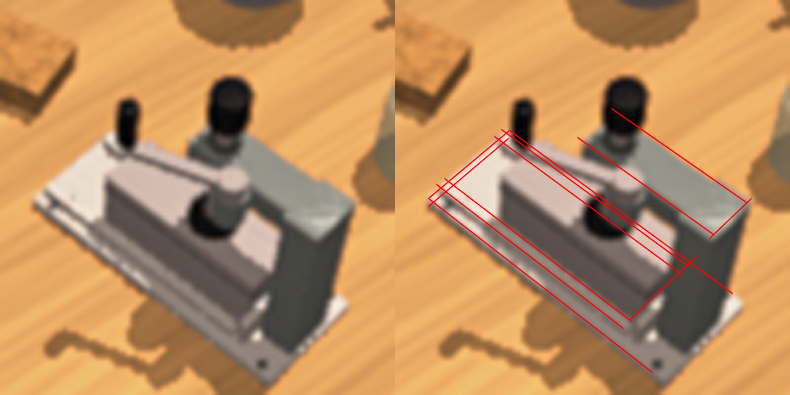

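View pics/w15.png

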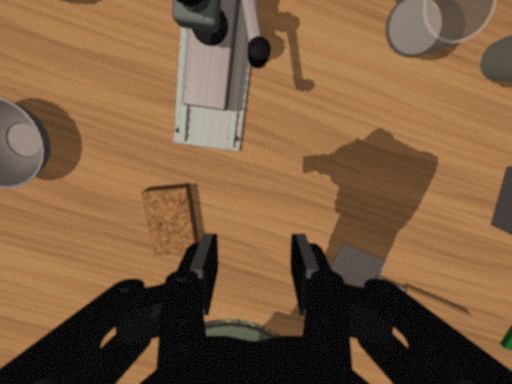

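View pics/t16.png

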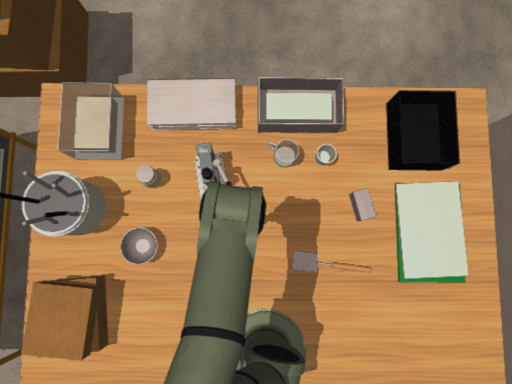

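Run:
```python
from h import *
im=cv2.imread("pics/s16.png");x0,y0,x1,y1=270,175,340,235;k=11
g=cv2.resize(im[y0:y1,x0:x1],None,fx=k,fy=k,interpolation=cv2.INTER_CUBIC)[:600]
v=(.5915,.1935,.168)
E=[(x,y,z) for x in(-.095,.065) for y in(-.028,.028) for z in(.012,.076)]
for i in range(8):
  for j in range(i):
    if sum(abs(a-b)>1e-6 for a,b in zip(E[i],E[j]))==1:
        q=((proj("scene",press(v,[E[i],E[j]]))+.5-[x0,y0])*k).astype(int); cv2.line(g,tuple(map(int,q[0])),tuple(map(int,q[1])),(0,0,255),1,cv2.LINE_AA)
cv2.imwrite("pics/tin_home.png",g)
```

```text
(no output)
```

View pics/tin_home.png

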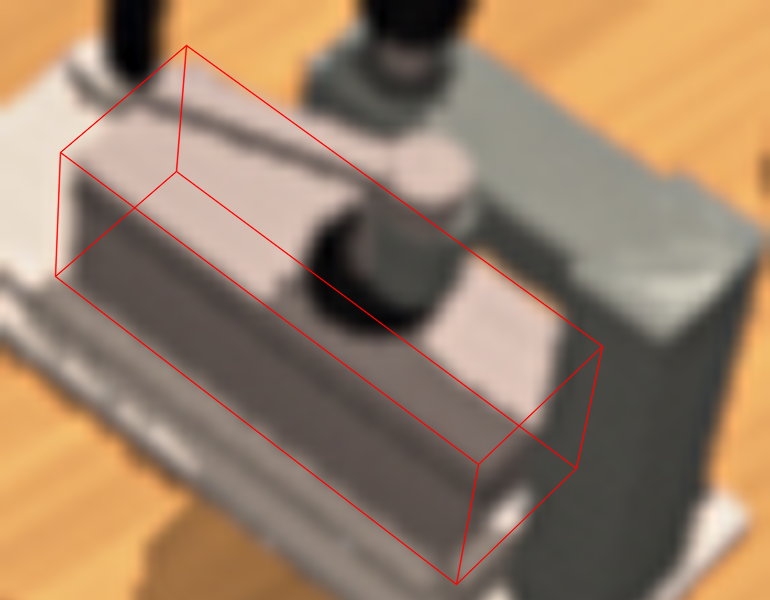

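Run:
```python
from h import *
print(bot.job_done()); print(observe()["clock"])
```

```text
the job is handed in; nothing more can be done
None
the job is handed in; nothing more can be done
```

I put the long tin between the guide rails, pushed it home, lowered the press foot onto its lid and swung the clamp lever round to its stop. I handed the job in at about 28 s. No verdict came back.

**Checks:**
- **Tin against the back stop:** while I pushed, the arm stopped moving forward and the force rose to about 25 N. The final picture agrees with the tin being home. Two readings disagreed by a few millimetres: the wrist camera put the tin's rear end 61 mm from the bed mouth, not 55 mm, and the drawn outline sits about 6 mm off. Both errors point further in than the stop allows, so I put them down to calibration.
- **Foot on the lid:** the force was a steady 3–4 N on the way down and jumped to about 15–20 N exactly at the expected height (rod at 0.060). The final picture shows the foot on the lid.
- **Lever locked:** the force rose to about 20 N at the end stop. The wrist camera then put the lever knob at (0.557, 0.124); the locked position works out to (0.557, 0.125).
- **Surroundings:** nothing else was touched, and the jug, cup, spatula, bowl, jar, cork block and short tin look unmoved in the final pictures. The gripper is clear of everything.

When setting the tin on the bed I pressed too hard for a moment, reaching about 80 N at the wrist. That is under the 120 N limit, and I backed off straight away.

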